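# Switch a gauge channel back on with the setting stylus

## Task

One rocker in the row on the gauge interface box has been left off, the opposite way to its four neighbours. Pick up the stylus, reach in under the hood and gently press the upper half of that rocker with the tip until it flips over like the others, without switching any other or touching the rockers with the gripper; then press the stylus down fully home into its own recess in the fitted tool tray and let go. Leave the mouse, the eraser and the micrometer where they are.

Things in the scene. Friction and masses are not known exactly. Their poses are not given: they have to be found in the camera images.
- box: gauge interface box, fixed, 147 (x) x 150 (y) x 92 mm. Origin on the desk, z up, +x from front to back. Front wall x -82 to -78 mm, its top a lip at z 70. Behind it a sloping panel in a well: centre x -46, z 46, facing forward and up, 40 deg above level. The cover overhangs as a hood: underside z 86, front edge x -56. Way in: over the lip, under the hood, descending at 25 to 55 deg
- stylus: loose setting stylus, 160 mm long, 35 to 70 g: eight-sided aluminium handle 90 mm long, 14 mm across flats, with a 6 mm steel shaft that sticks out 70 mm to a rounded white tip. Origin: on the handle's underside, halfway along it (handle x -45 to 45 mm); x toward the tip, z up as it lies (axis at z 7 mm). Starts lying on the desk, tip roughly away from the robot
- stylus_tip (a point): the very end of the stylus's tip, 115 mm along x and 7 mm up from the origin of stylus
- tray: grey fitted tool tray with dark recesses, fixed, 210 (x) x 120 (y) x 20 mm, origin centre of underside. Stylus recess along x at y -18 mm: handle part 93.5 x 17 mm, x -82 to 12, floor z 10; then a 9 mm wide slot for the shaft toward +x, so it fits one way round only. Finger scoop at the handle's middle: 34 (x) x 71 mm (y), floor z 4. The +y recess holds a screwdriver
- slot_mid (a point): where the origin of stylus lies when seated: on the recess's floor, 10 mm above the desk. x axis: the way the tip must point. At x -32 and +32 mm from here a pair of steel spring clips stands 7 mm above the tray, 7 mm apart at rest; the handle must be pushed down between them (5 to 15 N in all) until they snap over it
- slot_tip (a point): where stylus_tip lies when the stylus is seated
- mouse: bystander: a black mouse, 109 x 60 x 41 mm, origin at the centre of its underside
- eraser: bystander: an eraser, 46 x 20 x 12 mm, origin at the centre of its underside
- micrometer: bystander: a micrometer lying flat, 124 x 53 x 18 mm, origin at the centre of its underside
- rocker_a (a joint): white rocker a, 14 x 29 mm, one of five, 20 mm apart along the box's y in an order that varies. +0.25 rad: on, upper half in and parallel to the panel, lower half out; -0.25: off, upper half sticking out. Sprung over-centre, tipping at 0: takes about 4 N on the pad, which travels 5 mm to a hard stop
- pad_a (a point): the point to press on rocker a: on the face of its upper half, in the middle of its width, 10 mm up from the pivot. It moves with the rocker; y along the row, z roughly out of the rocker, x up the slope
- rocker_b (a joint): white rocker b, 14 x 29 mm, one of five, 20 mm apart along the box's y in an order that varies. +0.25 rad: on, upper half in and parallel to the panel, lower half out; -0.25: off, upper half sticking out. Sprung over-centre, tipping at 0: takes about 4 N on the pad, which travels 5 mm to a hard stop
- pad_b (a point): the point to press on rocker b: on the face of its upper half, in the middle of its width, 10 mm up from the pivot. It moves with the rocker; y along the row, z roughly out of the rocker, x up the slope
- rocker_c (a joint): white rocker c, 14 x 29 mm, one of five, 20 mm apart along the box's y in an order that varies. +0.25 rad: on, upper half in and parallel to the panel, lower half out; -0.25: off, upper half sticking out. Sprung over-centre, tipping at 0: takes about 4 N on the pad, which travels 5 mm to a hard stop
- pad_c (a point): the point to press on rocker c: on the face of its upper half, in the middle of its width, 10 mm up from the pivot. It moves with the rocker; y along the row, z roughly out of the rocker, x up the slope
- rocker_d (a joint): white rocker d, 14 x 29 mm, one of five, 20 mm apart along the box's y in an order that varies. +0.25 rad: on, upper half in and parallel to the panel, lower half out; -0.25: off, upper half sticking out. Sprung over-centre, tipping at 0: takes about 4 N on the pad, which travels 5 mm to a hard stop
- pad_d (a point): the point to press on rocker d: on the face of its upper half, in the middle of its width, 10 mm up from the pivot. It moves with the rocker; y along the row, z roughly out of the rocker, x up the slope
- rocker_e (a joint): white rocker e, 14 x 29 mm, one of five, 20 mm apart along the box's y in an order that varies. +0.25 rad: on, upper half in and parallel to the panel, lower half out; -0.25: off, upper half sticking out. Sprung over-centre, tipping at 0: takes about 4 N on the pad, which travels 5 mm to a hard stop
- pad_e (a point): the point to press on rocker e: on the face of its upper half, in the middle of its width, 10 mm up from the pivot. It moves with the rocker; y along the row, z roughly out of the rocker, x up the slope
- cell_a: the fixed black frame, 34 x 18 mm, that carries rocker a; origin at the middle of the frame, on the panel's face, axes as box
- cell_b: the fixed black frame, 34 x 18 mm, that carries rocker b; origin at the middle of the frame, on the panel's face, axes as box
- cell_c: the fixed black frame, 34 x 18 mm, that carries rocker c; origin at the middle of the frame, on the panel's face, axes as box
- cell_d: the fixed black frame, 34 x 18 mm, that carries rocker d; origin at the middle of the frame, on the panel's face, axes as box
- cell_e: the fixed black frame, 34 x 18 mm, that carries rocker e; origin at the middle of the frame, on the panel's face, axes as box

How it is judged:
By the outcome, as a careful person would: the job done as asked, in the order asked, and still so for the second after the job is handed in, with the robot touching nothing.
It also fails if it takes over 53 s, if anything falls off the work surface, if the arm or the gripper's body presses on something with over 40 N, if the wrist force passes 120 N, or if a joint passes its speed limit or range.

## Robot

A 7-joint arm with a two-finger parallel gripper is mounted at the origin on a cart in front of the work surface, level with it; the furniture and walls round the work are solid. World frame = base frame: x ahead of the robot, y to its left, z up, the work surface at z = 0. Lengths are in m, angles in rad, forces in N, time in s.
With the tool pointing down it reaches from about 0.425 to 1.025 m from the base axis. Payload 9.4 kg.
Tool frame: the origin (TCP) lies midway between the tips of the shut fingers; the grasp point (between the pads) lies 19 mm behind it (manip.hold_point_z is the distance from the TCP to the grasp point, in m); z points along the fingers, y is the direction in which the jaws open and shut (so a half turn about z gives the same grasp; the last joint's range is limited). The gripper opens to 93 mm and grips with 3 to 60 N. Pads are 15 mm wide; open, the fingers measure 128 mm over their backs; the gripper's body (75 mm by 188 mm) begins 65 mm behind the grasp point.
Start: joints at [-1.189, 0.599, -0.003, 1.599, 0.002, 0.943, -0.08], TCP at [0.321, 0.65, 0.193] pointing down, gripper open.
Joint ranges: [-2.57, 2.57], [-0.35, 1.97], [-1.29, 1.29], [0.11, 2.56], [-1.05, 4.19], [0.11, 1.86], [-2.63, 2.63]. Speed limits (rad/s): [2.22, 2.22, 3.01, 3.01, 3.14, 3.14, 3.14].

## Interface

Orientations are given as a unit quaternion [x, y, z, w].
In Python, from cell import telemetry, cams, workorder, manip gives the robot as it stands. The module is installed in compiled form; this text tells all that it offers.
- The arm moves only by the tool arm_command, never from a script. Its argument "series" is a list that holds one entry, the list of rows, each a list of 7 numbers: the closure, from -1 (fully open) to 1 (shut), then the shift along the tool's x, y, z in mm, then the turn, a rotation vector about the tool's x, y, z in rad. In form: [[[jaw, tx, ty, tz, rx, ry, rz], ...]]. A call has 1 to 20 rows; each row shifts and turns the commanded pose from where the row before left it, along the tool's axes as they then stand; what a row does not reach is not made up. A row lasts 1/8 s, in which the tool goes at most 62.5 mm and 10.7 degrees, less where a joint would pass 70% of its speed; a pose out of reach is approached as far as the arm can. A call is refused whole if a number of a shift passes 62.5 or a number of a turn 0.188, either way. A call with a gripper value outside its range is refused whole. The fingers move at their own pace and stop on an object; "grip_force" is the grip in N (left out, the last holds). Time passes only in rows, so rows that do not move let the fingers close. It gives the time, the measured TCP pose, the force and the opening at its end, in the units of the state.
- telemetry.observe(): the state, without advancing time (a new reading comes with each control period).
- cams.camera(name): name is "side" or "top"; returns a dict with "img" (400x640x3 uint8, red, green, blue), "z_map" (400x640 float32, m along the optical axis (not along the pixel's ray), 0 where there is no reading), "K" (3x3 intrinsics, pixels), "dist" ([k1, k2, p1, p2, k3] as OpenCV has them; the pictures are not rectified), "pose" (4x4, takes a point from camera to world coordinates). Camera axes: x right, y down, z forward; pixel columns grow to the right and rows downward; lengths in m; the calibration is good to about 2 mm. A picture is of the moment at which its call begins.
- workorder.sign_off(): hands the job in, once; it reports no verdict.
The state is a dict: "time_s": time; "qpos": joint angles; "dq": joint speeds; "joint_efforts": joint torques, N m; "position": TCP position; "eef_rot": TCP orientation; "wrist_force": force on the tool from outside, world axes, zero at the start; "ft_torque": the same for the moment, N m; "width": opening from 0.0 (shut) to 1.0 (fully open).
Only numpy, scipy, OpenCV 4.12 (cv2) and the standard library are available. Lean on these libraries where they do the work, as an engineer would, in place of code of your own. Each camera call takes 0.05 s, during which the arm holds its last target.

## Working session

There is one attempt and no reset: what is moved stays moved. The work goes in short steps, Python scripts to look and compute and a tool call to move; the robot and the scene stay as the last step left them, time stands still between calls to the robot, and variables do not carry over. Pictures are saved under pics/ and viewed, and the job is handed in when it is done.

Besides the shell and the picture viewer there is one more tool, called after ">>>" as name(argument=value, ...) on one line, values as JSON. arm_command: Moves the arm, as the interface text tells. Its arguments: {"type":"object","properties":{"series":{"type":"array"},"grip_force":{"type":"number"}},"required":["series"]}

```bash
mkdir -p pics; cat > h.py <<'E'
import numpy as np, cv2
from cell import telemetry, cams, workorder, manip
from scipy.spatial.transform import Rotation as R
def shot(n,f):
    c=cams.camera(n); cv2.imwrite('pics/'+f+'.png',c['img'][:,:,::-1]); np.savez('pics/'+f+'.npz',**c); return c
def load(f): return dict(np.load('pics/'+f+'.npz'))
def rays(c,uv):
    p=cv2.undistortPoints(np.array(uv,float).reshape(-1,1,2),c['K'],c['dist']).reshape(-1,2)
    d=np.c_[p,np.ones(len(p))]; return c['pose'][:3,3], d@c['pose'][:3,:3].T
def onz(c,uv,z):
    o,d=rays(c,uv); return o+d*((np.broadcast_to(z,len(d))-o[2])/d[:,2])[:,None]
def depth(c,uv):
    o,d=rays(c,uv); uv=np.round(np.array(uv).reshape(-1,2)).astype(int); return o+d*c['z_map'][uv[:,1],uv[:,0]][:,None]
def proj(c,P):
    T=np.linalg.inv(c['pose']); return cv2.projectPoints(np.array(P,float).reshape(-1,1,3),cv2.Rodrigues(T[:3,:3])[0],T[:3,3],c['K'],c['dist'])[0].reshape(-1,2)
E
python3 - <<'E'
from h import *
np.set_printoptions(precision=4,suppress=True)
for n in('top','side'):
    c=shot(n,n+'0'); print(n,c['pose'],c['K'],c['dist'])
s=telemetry.observe(); print(s, manip.hold_point_z)
E
```

```text
top [[-0.019  -0.9918  0.1265  0.3928]
 [-0.9997  0.0205  0.0109  0.0307]
 [-0.0134 -0.1262 -0.9919  0.9956]
 [ 0.      0.      0.      1.    ]] [[386.4416   0.     313.6516]
 [  0.     386.4416 206.0128]
 [  0.       0.       1.    ]] [-0.0172  0.      0.      0.      0.    ]
side [[ 0.9962  0.0453 -0.074   0.5715]
 [ 0.0855 -0.6566  0.7494 -0.6789]
 [-0.0146 -0.7529 -0.658   0.6653]
 [ 0.      0.      0.      1.    ]] [[373.032    0.     318.6647]
 [  0.     373.032  199.155 ]
 [  0.       0.       1.    ]] [-0.0196  0.      0.      0.      0.    ]
{'time_s': 0.1, 'qpos': array([-1.1887,  0.6   , -0.0026,  1.6   ,  0.0018,  0.9429, -0.0798]), 'dq': array([ 0.0009, -0.0019,  0.0005, -0.0022,  0.0008, -0.0016, -0.0006]), 'joint_efforts': array([  0.0058, -76.6557,   1.5023, -25.2937,  -0.0523,   0.0136,
         0.    ]), 'position': array([0.3209, 0.6496, 0.1921]), 'eef_rot': array([ 0.2274,  0.9738, -0.0007, -0.0001]), 'wrist_force': array([-0.0111,  0.3674, -0.356 ]), 'ft_torque': array([-0.0284, -0.0471, -0.0019]), 'width': 0.9991111290409721} 0.0188
```

View pics/top0.png

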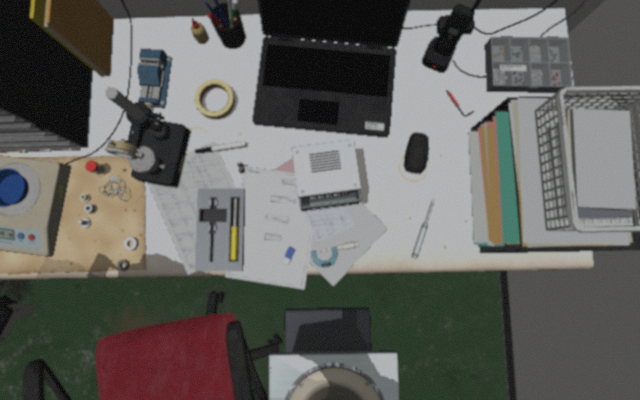

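View pics/side0.png

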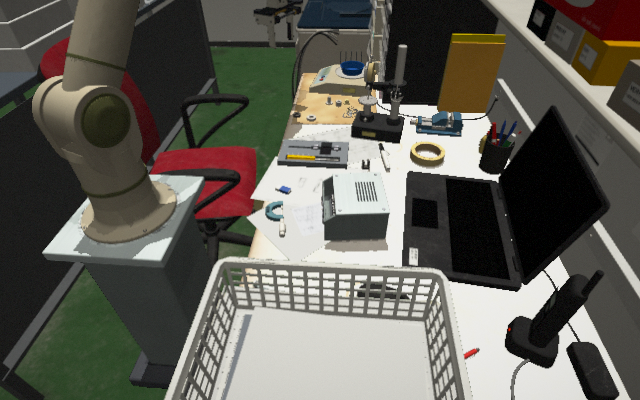

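```bash
python3 - <<'E'
from h import *
c=load('top0')['img'][:,:,::-1]
cv2.imwrite('pics/t_a.png',cv2.resize(c[130:290,180:380],None,fx=4,fy=3.75,interpolation=2)[:600])
cv2.imwrite('pics/t_b.png',cv2.resize(c[120:270,380:500],None,fx=4,fy=4,interpolation=2))
c=load('side0')['img'][:,:,::-1]
cv2.imwrite('pics/s_a.png',cv2.resize(c[125:265,240:420],None,fx=4.2,fy=4.2,interpolation=2))
E
```

```text
(no output)
```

View pics/t_a.png

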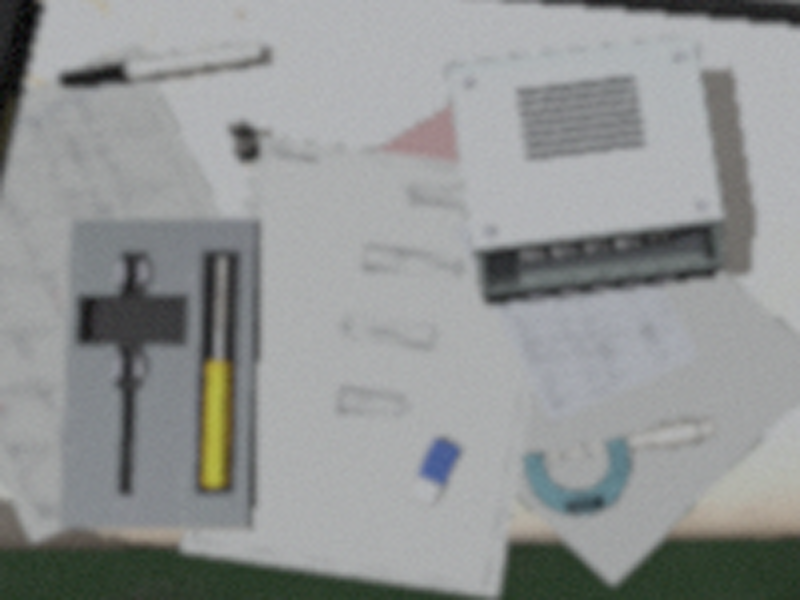

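View pics/t_b.png

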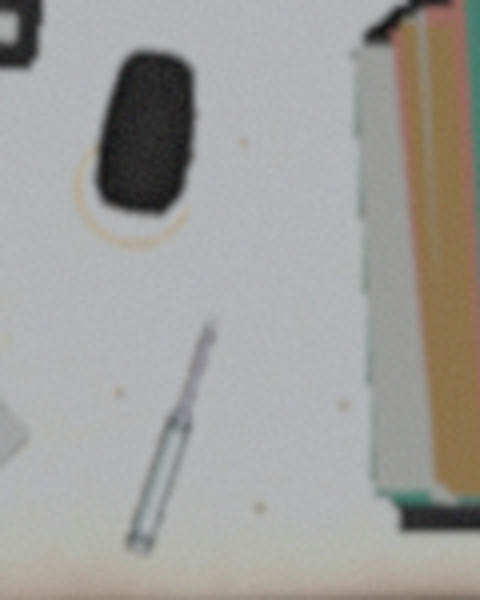

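View pics/s_a.png

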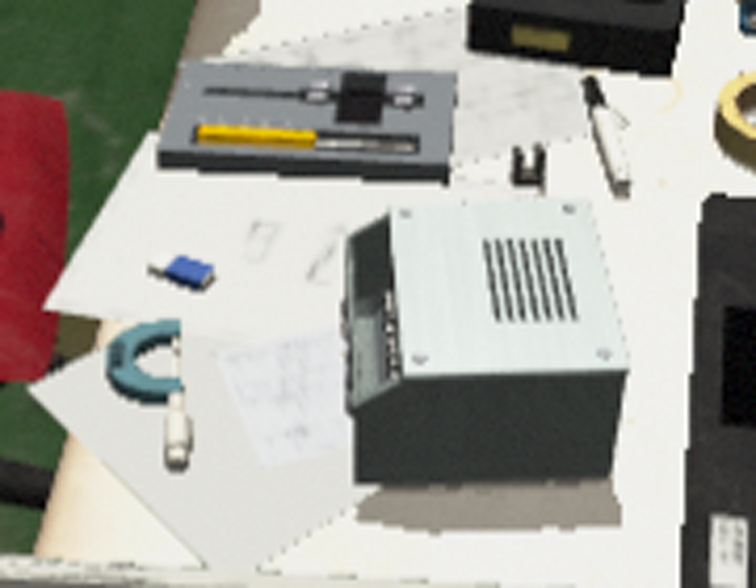

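```bash
python3 - <<'E'
from h import *
np.set_printoptions(precision=4,suppress=True)
c=load('top0'); im=c['img'][:,:,::-1]
cv2.imwrite('pics/t_c.png',cv2.resize(im[180:212,292:368],None,fx=10,fy=10,interpolation=2))
c2=load('side0'); im=c2['img'][:,:,::-1]
cv2.imwrite('pics/s_c.png',cv2.resize(im[170:245,315:375],None,fx=8,fy=8,interpolation=2))
uv=[(292,147.3),(355,141.2),(360.5,188.7),(298.75,196.7)]
print(onz(c,uv,0.092)); print(depth(c,[(300,155),(350,150),(352,182),(305,190)]))
print(depth(c,[(205,260),(150+60,200),(450,200),(400,230),(300,220)]))
E
```

```text
[[ 0.6515  0.09    0.092 ]
 [ 0.6632 -0.0619  0.092 ]
 [ 0.547  -0.0711  0.092 ]
 [ 0.5309  0.0754  0.092 ]]
[[ 0.6312  0.0709  0.0952]
 [ 0.6418 -0.0492  0.0916]
 [ 0.5641 -0.0517  0.0894]
 [ 0.5463  0.0603  0.0944]]
[[ 0.386   0.3166  0.0219]
 [ 0.537   0.3043  0.0284]
 [ 0.5279 -0.3119  0.0018]
 [ 0.453  -0.1793 -0.0005]
 [ 0.4838  0.0775  0.0017]]
```

View pics/t_c.png

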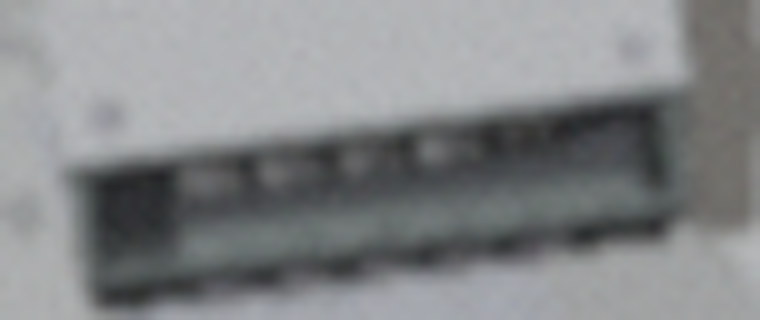

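View pics/s_c.png

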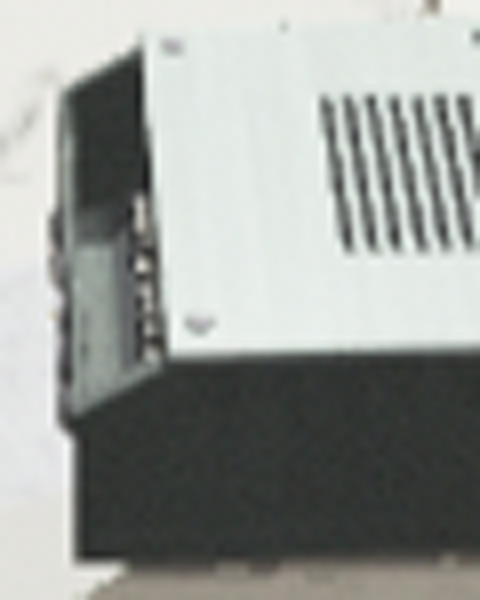

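```bash
python3 - <<'E'
from h import *
from scipy.optimize import least_squares
np.set_printoptions(precision=4,suppress=True)
c=load('top0'); s=load('side0')
P=onz(c,[(415,256.6),(425.5,223.75),(432.75,199.0)],[.007,.010,.007]); print(P,np.linalg.norm(P[0]-P[1]),np.linalg.norm(P[0]-P[2]))
# mask of stylus
g=cv2.cvtColor(c['img'],cv2.COLOR_RGB2GRAY).astype(float)[190:265,400:445]
bg=cv2.medianBlur(g.astype(np.uint8),31 if 0 else 25).astype(float)
m=((bg-g)>14).astype(np.uint8); n,l,st,ce=cv2.connectedComponentsWithStats(m); i=1+np.argmax(st[1:,4]); print(st[i])
ys,xs=np.where(l==i); uv=np.c_[xs+400,ys+190]
Q=onz(c,uv,.009)[:,:2]; mu=Q.mean(0); v=np.linalg.svd(Q-mu)[2][0]; v*=np.sign(v[0]); t=(Q-mu)@v
print('axis yaw',np.degrees(np.arctan2(v[1],v[0])),mu+v*t.min(),mu+v*t.max(),np.ptp(t))
# box
X=np.array([[65,75],[65,-75],[-56,-75],[-56,75]])/1e3
tu=np.array([(292,147.3),(355,141.2),(360.5,188.7),(298.75,196.7)])
su=np.array([(380,172.1),(389.5,212.6),(335.5,214.8),(333.0,174.2)])
def W(p): 
    a=p[2]; Rm=np.array([[np.cos(a),-np.sin(a)],[np.sin(a),np.cos(a)]]); return np.c_[X@Rm.T+p[:2],np.full(4,.092)]
for name,f in (('top',lambda p:(proj(c,W(p))-tu)),('side',lambda p:(proj(s,W(p))-su)),('both',lambda p:np.r_[proj(c,W(p))-tu,proj(s,W(p))-su])):
    r=least_squares(lambda p:f(p).ravel(),[.6,0,.1]); print(name,r.x,np.degrees(r.x[2]),f(r.x).round(1).tolist())
E
```

```text
[[ 0.3845 -0.2126  0.007 ]
 [ 0.467  -0.2428  0.01  ]
 [ 0.5307 -0.2659  0.007 ]] 0.08794016727303708 0.15566927380014678
[ 11  10  23  59 323]
axis yaw -21.351776002713454 [ 0.3815 -0.2074] [ 0.5274 -0.2644] 0.1566121195033356
top [0.5937 0.0077 0.0959] 5.493404669544305 [[0.6, 0.1], [-0.5, -1.0], [0.6, 0.8], [-0.7, 0.1]]
side [0.597  0.0056 0.1065] 6.104154853992137 [[0.1, 0.4], [0.3, 0.5], [0.2, -0.4], [-0.6, -0.6]]
both [0.5955 0.007  0.1012] 5.799747639339729 [[0.7, -0.4], [-0.4, -1.8], [0.9, -0.1], [-0.2, -0.5], [-0.4, 0.1], [-0.6, 0.1], [-0.7, -0.9], [-1.0, -1.0]]
```

```bash
python3 - <<'E'
from h import *
np.set_printoptions(precision=1,suppress=True)
c=load('top0'); s=load('side0')
a=.1012;B=np.array([.5955,.007,0]);Rz=R.from_euler('z',a).as_matrix()
n=np.array([-np.cos(np.radians(40)),0,np.sin(np.radians(40))]);u=np.array([n[2],0,-n[0]])
for k,(cam,(x0,x1,y0,y1)) in {'top':(c,(300,362,178,206)),'side':(s,(318,342,170,225))}.items():
    f=12 if k=='top' else 10
    im=cv2.resize(cam['img'][y0:y1,x0:x1,::-1],None,fx=f,fy=f,interpolation=2)
    im=cv2.convertScaleAbs(im,alpha=1.5)
    raw=im.copy()
    for y in (40,20,0,-20,-40):
        for h,col in ((-14,(0,0,255)),(0,(0,255,0)),(14,(255,0,0))):
            P=np.array([-46,y,46])+h*u+3*n
            q=proj(cam,[B+Rz@(P/1e3)])[0]; q=(q-[x0,y0]+.5)*f
            cv2.circle(im,tuple(int(v) for v in q),3,col,-1)
    cv2.imwrite(f'pics/z_{k}.png',np.vstack([raw,im]) if k=='top' else np.hstack([raw,im]))
E
```

```text
(no output)
```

View pics/z_top.png

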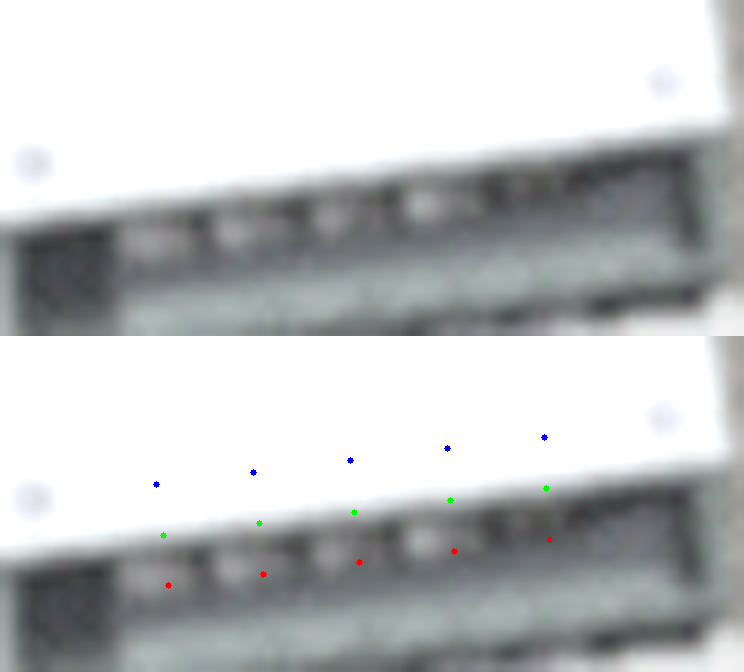

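View pics/z_side.png

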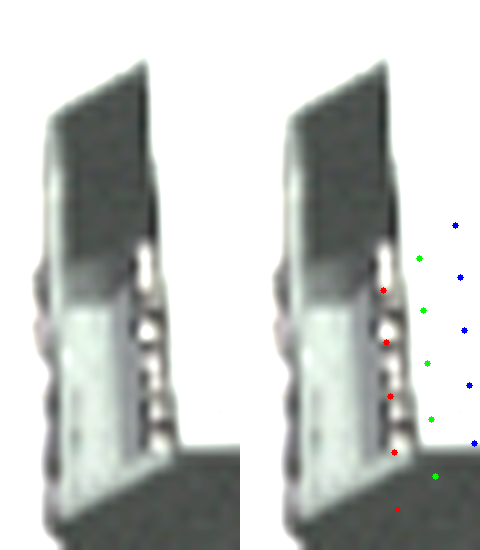

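```bash
python3 - <<'E'
from h import *
np.set_printoptions(precision=4,suppress=True)
c=load('top0'); s=load('side0')
print('z at blobs',[depth(c,[(300+x/12-.5,178+y/12-.5)])[0] for x,y in((155,240),(245,232),(335,218),(430,205),(535,185))])
cv2.imwrite('pics/tr_t.png',cv2.resize(c['img'][183:277,190:252,::-1],None,fx=6,fy=6,interpolation=2))
cv2.imwrite('pics/tr_s.png',cv2.resize(s['img'][135:173,272:355,::-1],None,fx=9,fy=9,interpolation=2))
E
```

```text
z at blobs [array([0.5358, 0.0438, 0.0424]), array([0.5368, 0.0251, 0.0443]), array([0.5395, 0.0063, 0.0432]), array([ 0.5415, -0.0134,  0.0453]), array([ 0.5459, -0.0355,  0.0409])]
```

View pics/tr_t.png

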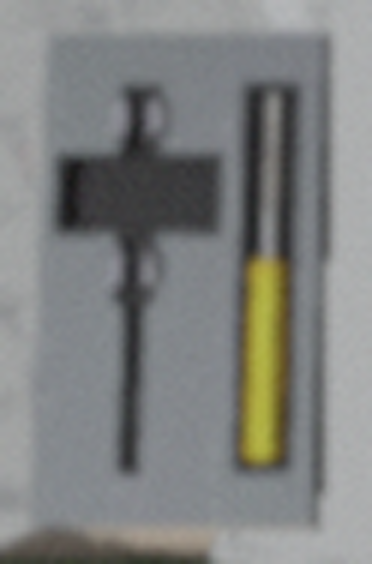

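View pics/tr_s.png

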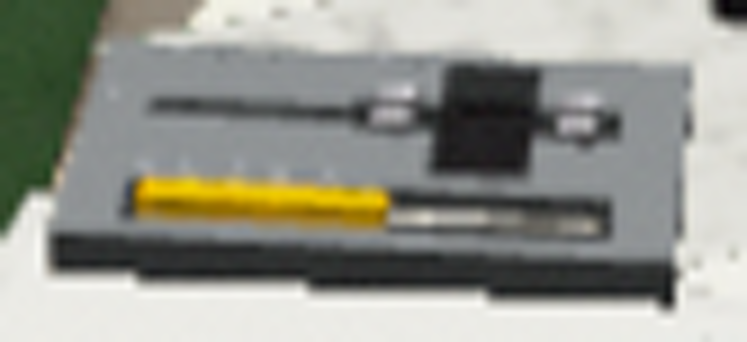

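```bash
python3 - <<'E'
from h import *
from scipy.optimize import least_squares
np.set_printoptions(precision=4,suppress=True)
c=load('top0'); s=load('side0')
X=np.array([[-105,-60],[-105,60],[105,60],[105,-60]])/1e3
tu=np.array([(50,36),(325,36),(316,525),(33,525)])/6+[189.6,182.6]
su=np.array([(690,65),(675,265),(50,235),(105,42)])/9+[271.6,134.6]
def W(p,X=X,z=.02):
    a=p[2]; Rm=np.array([[np.cos(a),-np.sin(a)],[np.sin(a),np.cos(a)]]); return np.c_[X@Rm.T+p[:2],np.full(len(X),z)]
for name,f in (('top',lambda p:(proj(c,W(p))-tu)),('side',lambda p:(proj(s,W(p))-su)),('both',lambda p:np.r_[proj(c,W(p))-tu,proj(s,W(p))-su])):
    r=least_squares(lambda p:f(p).ravel(),[.46,0.31,3.1]); print(name,r.x,np.degrees(r.x[2]),f(r.x).round(1).tolist(), 'slot_mid',W(r.x,np.array([[-35,-18],[80,-18]])/1e3,.01))
    F=np.array([[-82,-18],[-52,-18-35.5],[-52,17.5],[-18,17.5],[-18,-53.5]])/1e3
    print((proj(c,W(r.x,F))-[189.6,182.6])*6, (proj(s,W(r.x,F))-[271.6,134.6])*9)
E
```

```text
top [0.4639 0.2808 3.1255] 179.07638384094574 [[-0.3, -0.5], [0.3, -0.8], [0.2, 0.6], [-0.3, 0.6]] slot_mid [[0.4992 0.2982 0.01  ]
 [0.3842 0.3    0.01  ]]
[[144.167   85.5552]
 [ 59.2571 155.5974]
 [225.0268 154.8651]
 [223.0035 234.5382]
 [ 56.5208 235.1476]] [[619.5802 127.8709]
 [540.6041  68.4766]
 [524.7711 182.1658]
 [424.6833 177.5785]
 [444.9619  64.3707]]
side [0.4642 0.2801 3.1309] 179.38727097380234 [[0.2, 0.0], [0.3, -0.2], [-0.5, 0.0], [0.1, -0.0]] slot_mid [[0.4994 0.2977 0.01  ]
 [0.3844 0.2989 0.01  ]]
[[144.6913  85.0051]
 [ 60.1498 155.4899]
 [225.9424 153.8586]
 [224.3563 233.5208]
 [ 57.8491 235.0371]] [[620.2293 128.2521]
 [540.6482  69.0656]
 [525.9508 182.8622]
 [425.778  178.5799]
 [444.9336  65.2384]]
both [0.464  0.2807 3.1268] 179.15257743230154 [[-0.3, -0.5], [0.3, -0.8], [0.3, 0.5], [-0.2, 0.6], [0.2, -0.0], [0.2, -0.2], [-0.6, -0.2], [0.1, -0.2]] slot_mid [[0.4992 0.2981 0.01  ]
 [0.3843 0.2998 0.01  ]]
[[144.1698  85.3566]
 [ 59.35   155.507 ]
 [225.1247 154.5543]
 [223.208  234.2242]
 [ 56.7199 235.056 ]] [[619.829  127.8798]
 [540.7048  68.5402]
 [525.1549 182.2484]
 [425.049  177.7361]
 [445.0475  64.5029]]
```

>>> arm_command(series=[[[-1, 0, 0, -50, 0, 0, 0], [-1, 0, 0, -50, 0, 0, 0], [-1, -34.5, -38.8, 0, 0, 0, 0], [-1, -34.5, -38.8, 0, 0, 0, 0], [-1, -34.5, -38.8, 0, 0, 0, 0], [-1, -34.5, -38.8, 0, 0, 0, 0], [-1, -34.5, -38.8, 0, 0, 0, 0], [-1, -34.5, -38.8, 0, 0, 0, 0], [-1, -34.5, -38.8, 0, 0, 0, 0], [-1, -34.5, -38.8, 0, 0, 0, 0], [-1, -34.5, -38.8, 0, 0, 0, 0], [-1, -34.5, -38.8, 0, 0, 0, 0], [-1, -34.5, -38.8, 0, 0, 0, 0], [-1, -34.5, -38.8, 0, 0, 0, 0], [-1, -34.5, -38.8, 0, 0, 0, 0]]])

```text
time_s: 1.98
position: [0.4999, -0.0025, 0.2928]
eef_rot: [0.227, 0.974, 0.0, -0.0]
wrist_force: [1.1, 0.2, 0.7]
width: 1.0
```

>>> arm_command(series=[[[-1, 0, 0, 0, 0, 0, 0.179], [-1, 0, 0, 0, 0, 0, 0.179], [-1, 0, 0, 0, 0, 0, 0.179], [-1, 0, 0, 0, 0, 0, 0.179], [-1, 0, 0, 0, 0, 0, 0.179], [-1, 0, 0, 0, 0, 0, 0.179], [-1, 0, 0, 0, 0, 0, 0.179], [-1, 0, 0, 0, 0, 0, 0.179], [-1, 0, 0, 0, 0, 0, 0.179], [-1, 0, 0, 0, 0, 0, 0.179], [-1, 0, 0, 0, 0, 0, 0.179], [-1, 0, 0, 0, 0, 0, 0.179], [-1, 0, 0, 0, 0, 0, 0.179], [-1, 0, 0, 0, 0, 0, 0.179], [-1, 0, 0, 0, 0, 0, 0.179], [-1, 0, 0, 0, 0, 0, 0.179], [-1, 0, 0, 0, 0, 0, 0.179], [-1, 0, 0, 0, 0, 0, 0]]])

```text
time_s: 4.22
position: [0.4996, -0.0006, 0.2926]
eef_rot: [0.984, -0.178, -0.0, 0.0]
wrist_force: [0.1, 0.6, -0.5]
width: 0.998
```

```bash
cat >> h.py <<'E'
def st():
    s=telemetry.observe(); Rm=R.from_quat(s['eef_rot']).as_matrix(); x=Rm[:,0]
    print('t',s['time_s'],'p',s['position'].round(4),'xyaw',np.degrees(np.arctan2(x[1],x[0])).round(2),'z',Rm[:,2].round(4),'x',x.round(4),'q',s['qpos'].round(3),'F',s['wrist_force'].round(2),'w',round(s['width'],4)); return s,Rm
def go(target):
    s=telemetry.observe(); Rm=R.from_quat(s['eef_rot']).as_matrix()
    print('tool shift mm',(Rm.T@(np.array(target)-s['position'])*1e3).round(1))
E
python3 -c "
from h import *
st(); go([.4255,-.2275,.10])"
```

```text
t 4.225 p [ 0.4996 -0.0006  0.2926] xyaw -20.56 z [-6.e-04 -5.e-04 -1.e+00] x [ 9.363e-01 -3.511e-01 -4.000e-04] q [-0.789  0.282  0.881  2.014 -0.264  0.963 -1.704] F [ 0.08  0.63 -0.51] w 0.9979
tool shift mm [ 10.3 238.4 192.7]
```

>>> arm_command(series=[[[-1, 2, 47.7, 0, 0, 0, 0], [-1, 2, 47.7, 0, 0, 0, 0], [-1, 2, 47.7, 0, 0, 0, 0], [-1, 2, 47.7, 20, 0, 0, 0], [-1, 2.3, 47.6, 40, 0, 0, 0], [-1, 0, 0, 60, 0, 0, 0], [-1, 0, 0, 60, 0, 0, 0], [-1, 0, 0, 12.5, 0, 0, 0], [-1, 0, 0, 0, 0, 0, 0]]])

```text
time_s: 5.35
position: [0.4254, -0.2279, 0.1008]
eef_rot: [0.984, -0.179, -0.0, -0.0]
wrist_force: [-0.1, 0.2, 0.4]
width: 1.003
```

```bash
python3 -c "
from h import *
st(); go([.4255,-.2275,.003]); c=shot('top','top1'); i=c['img'][:,:,::-1]; cv2.imwrite('pics/p1.png',cv2.resize(i[150:290,370:500],None,fx=4,fy=4,interpolation=2))"
```

```text
t 5.35 p [ 0.4254 -0.2279  0.1008] xyaw -20.57 z [-5.e-04  3.e-04 -1.e+00] x [ 9.362e-01 -3.514e-01 -6.000e-04] q [-0.051  0.532  0.617  2.256 -0.626  0.524 -0.873] F [-0.11  0.15  0.44] w 1.0034
tool shift mm [-0.1 -0.4 97.8]
```

View pics/p1.png

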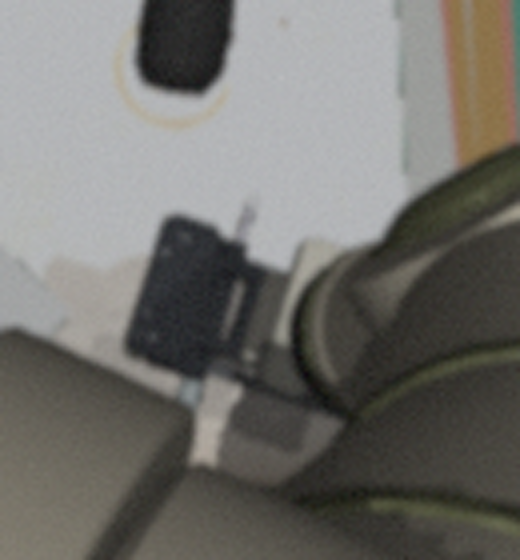

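>>> arm_command(series=[[[-1, 0, 0, 45, 0, 0, 0], [-1, 0, 0, 35, 0, 0, 0], [-1, 0, 0, 12, 0, 0, 0], [-1, 0, 0, 5.5, 0, 0, 0], [-0.5, 0, 0, 0, 0, 0, 0], [0, 0, 0, 0, 0, 0, 0], [1, 0, 0, 0, 0, 0, 0], [1, 0, 0, 0, 0, 0, 0], [1, 0, 0, 0, 0, 0, 0], [1, 0, 0, 0, 0, 0, 0]]], grip_force=40)

```text
time_s: 6.65
position: [0.4254, -0.2276, 0.0028]
eef_rot: [0.984, -0.179, -0.0, -0.0]
wrist_force: [-0.4, -0.3, 0.3]
width: 0.406
```

```bash
python3 -c "
from h import *
st()"
```

```text
t 6.65 p [ 0.4254 -0.2276  0.0028] xyaw -20.64 z [-0.  0. -1.] x [ 0.9358 -0.3524 -0.    ] q [ 0.149  0.677  0.332  2.305 -0.843  0.277 -0.696] F [-0.4  -0.28  0.32] w 0.4064
```

Fingers still closing.

>>> arm_command(series=[[[1, 0, 0, 0, 0, 0, 0], [1, 0, 0, 0, 0, 0, 0], [1, 0, 0, 0, 0, 0, 0], [1, 0, 0, 0, 0, 0, 0]]])

```text
time_s: 7.15
position: [0.4254, -0.2276, 0.0028]
eef_rot: [0.984, -0.179, -0.0, 0.0]
wrist_force: [-1.1, -0.6, 0.3]
width: 0.012
```

>>> arm_command(series=[[[1, 0, 0, -40, 0, 0, 0], [1, 0, 0, -50, 0, 0, 0], [1, 0, 0, -20, 0, 0, 0]]])

```text
time_s: 7.52
position: [0.4259, -0.2279, 0.1149]
eef_rot: [0.984, -0.179, 0.001, 0.0]
wrist_force: [0.5, 0.1, 0.0]
width: 0.005
```

```bash
python3 -c "
from h import *
st(); c=shot('top','top2'); i=c['img'][:,:,::-1]; cv2.imwrite('pics/p2.png',cv2.resize(i[150:290,370:500],None,fx=4,fy=4,interpolation=2))
c=shot('side','side2')"
```

```text
t 7.525 p [ 0.4259 -0.2279  0.1149] xyaw -20.65 z [ 2.e-03 -9.e-04 -1.e+00] x [ 0.9358 -0.3526  0.0022] q [-0.091  0.517  0.672  2.248 -0.617  0.561 -0.877] F [0.47 0.14 0.01] w 0.0047
```

View pics/p2.png

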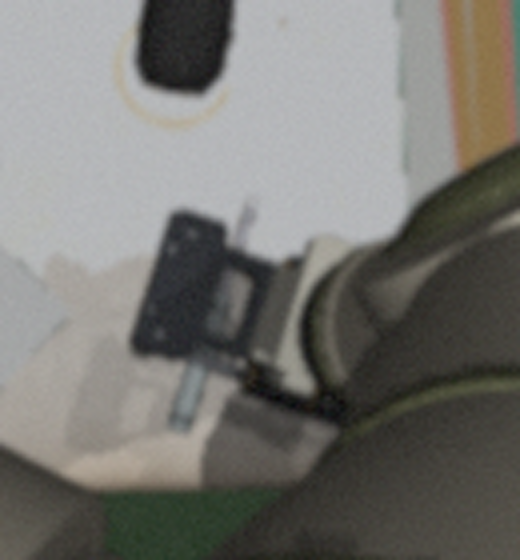

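View pics/side2.png

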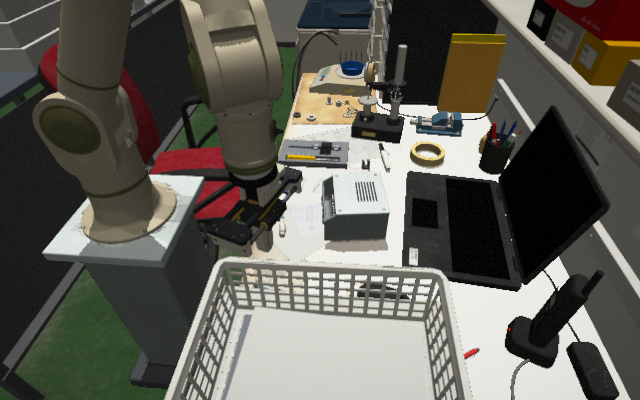

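```bash
python3 -c "
from h import *
s,Rm=st()
c=load('top2'); i=c['img'][:,:,::-1]; im=cv2.resize(i[150:290,370:500],None,fx=4,fy=4,interpolation=2)
p=s['position']
for P,col in ((p,(0,0,255)),(p+Rm@[.0,.05,0],(0,255,0)),(p+Rm@[0.05,0,0],(255,0,0)),(p+Rm@[0,-.094,-.084],(0,255,255)),(p+Rm@[0,.094,-.084],(0,255,255)),([.4255,-.2275,.007],(255,0,255))):
    q=(proj(c,[P])[0]-[370,150]+.5)*4; cv2.circle(im,tuple(int(v) for v in q),4,col,-1)
cv2.imwrite('pics/p2o.png',im)
c=load('side2'); i=c['img'][:,:,::-1]; im=cv2.resize(i[150:290,180:330],None,fx=4,fy=4,interpolation=2)
for P,col in ((p,(0,0,255)),(p+Rm@[.0,.05,0],(0,255,0)),(p+Rm@[0.05,0,0],(255,0,0)),(p+Rm@[0,-.094,-.084],(0,255,255)),(p+Rm@[0,.094,-.084],(0,255,255)),([.4255,-.2275,.007],(255,0,255))):
    q=(proj(c,[P])[0]-[180,150]+.5)*4; cv2.circle(im,tuple(int(v) for v in q),4,col,-1)
cv2.imwrite('pics/s2o.png',im)
"
```

```text
t 7.625 p [ 0.4265 -0.2278  0.1146] xyaw -20.61 z [ 0.0033 -0.001  -1.    ] x [ 0.936  -0.352   0.0034] q [-0.09   0.517  0.67   2.248 -0.619  0.559 -0.875] F [ 0.25 -0.28 -0.38] w 0.0065
```

View pics/p2o.png

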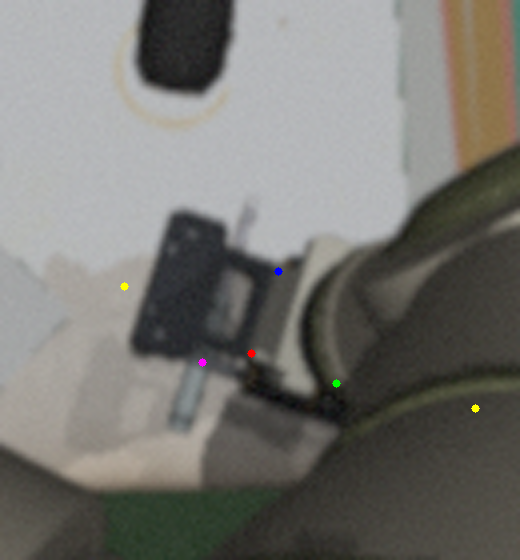

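View pics/s2o.png

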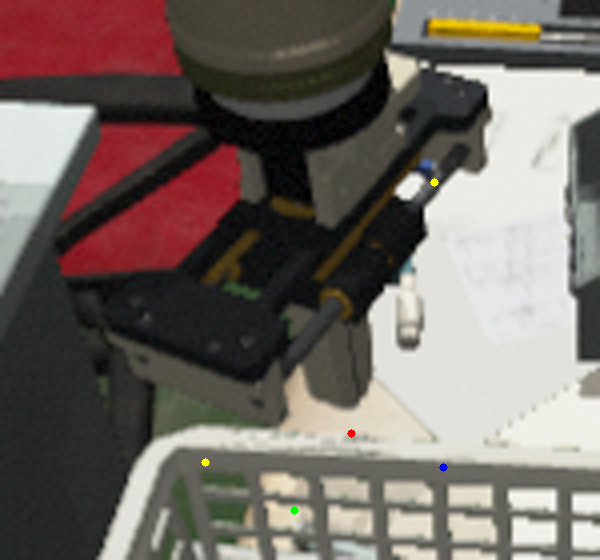

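```bash
python3 -c "
from h import *
np.set_printoptions(precision=4,suppress=True)
s,Rm=st()
c=load('side2')
for x,y in ((330,398),(345,400),(320,370),(345,370),(360,360),(335,340),(350,340)):
    P=depth(c,[(180+x/4-.5,150+y/4-.5)])[0]; print((x,y),P,'tool mm',Rm.T@(P-s['position'])*1e3)
i=c['img'][:,:,::-1]; cv2.imwrite('pics/f2.png',cv2.resize(i[215:270,240:290],None,fx=10,fy=10,interpolation=2))
"
```

```text
t 7.625 p [ 0.4265 -0.2278  0.1146] xyaw -20.61 z [ 0.0033 -0.001  -1.    ] x [ 0.936  -0.352   0.0034] q [-0.09   0.517  0.67   2.248 -0.619  0.559 -0.875] F [ 0.25 -0.28 -0.38] w 0.0065
(330, 398) [ 0.4243 -0.2435  0.1575] tool mm [  3.5797  15.4532 -42.8882]
(345, 400) [ 0.4305 -0.2418  0.1547] tool mm [  8.8088  11.6885 -40.121 ]
(320, 370) [ 0.4229 -0.2464  0.1792] tool mm [  3.4207  18.6382 -64.5897]
(345, 370) [ 0.5715 -0.6789  0.6653] tool mm [ 296.4013  371.0586 -549.8056]
(360, 360) [ 0.4353 -0.2257  0.1642] tool mm [  7.7306  -5.0811 -49.6365]
(335, 340) [ 0.4309 -0.2435  0.1959] tool mm [  9.9844  13.1193 -81.2467]
(350, 340) [ 0.4337 -0.2308  0.1827] tool mm [  8.0311   0.268  -68.0761]
```

View pics/f2.png

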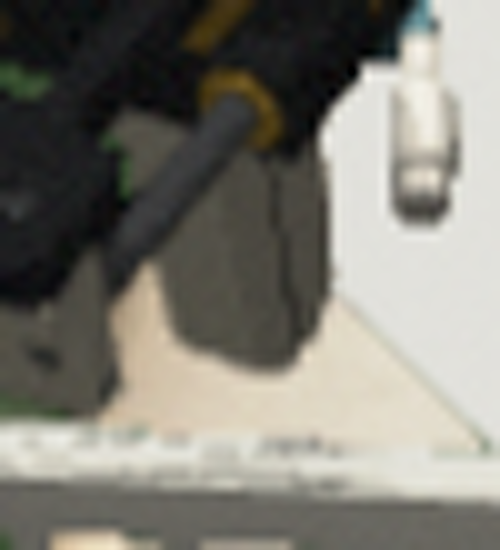

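```bash
python3 -c "
from h import *
np.set_printoptions(precision=1,suppress=True)
s,Rm=st();p=s['position']
for n,x0,y0 in (('side2',180,150),('top2',370,150)):
    c=load(n)
    for P in ([37.5,94,-84],[-37.5,94,-84],[37.5,-94,-84],[-37.5,-94,-84],[0,0,0],[7.5,0,0],[-7.5,0,0],[0,0,-84]):
        print(n,P,(proj(c,[p+Rm@(np.array(P)/1e3)])[0]-[x0,y0]+.5)*4)
im=load('side2'); i=im['img'][:,:,::-1]; cv2.imwrite('pics/z2.png',cv2.convertScaleAbs(cv2.resize(im['z_map'][150:290,180:330],None,fx=4,fy=4,interpolation=0),alpha=200))
"
```

```text
t 7.625 p [ 0.4 -0.2  0.1] xyaw -20.61 z [ 0. -0. -1.] x [ 0.9 -0.4  0. ] q [-0.1  0.5  0.7  2.2 -0.6  0.6 -0.9] F [ 0.2 -0.3 -0.4] w 0.0065
side2 [37.5, 94, -84] [284.3 494.1]
side2 [-37.5, 94, -84] [129.2 431.7]
side2 [37.5, -94, -84] [503.8 203.8]
side2 [-37.5, -94, -84] [367.7 162.2]
side2 [0, 0, 0] [351.5 433.2]
side2 [7.5, 0, 0] [365.  438.3]
side2 [-7.5, 0, 0] [338.1 428.1]
side2 [0, 0, -84] [330.8 309. ]
top2 [37.5, 94, -84] [495.9 339.1]
top2 [-37.5, 94, -84] [454.3 478.4]
top2 [37.5, -94, -84] [147.2 218.5]
top2 [-37.5, -94, -84] [102.4 355.1]
top2 [0, 0, 0] [251.8 353.9]
top2 [7.5, 0, 0] [255.8 341.4]
top2 [-7.5, 0, 0] [247.9 366.4]
top2 [0, 0, -84] [299.3 347.1]
```

>>> arm_command(series=[[[-0.2, 0, 0, 0, 0, 0, 0], [-0.2, 0, 0, 0, 0, 0, 0], [-0.2, 0, 0, 30, 0, 0, 0], [-0.2, 0, 0, 40, 0, 0, 0], [-0.2, 0, 0, 30, 0, 0, 0], [-0.2, 0, 0, 10, 0, 0, 0], [-0.2, 0, 0, 0, 0, 0, 0]]])

```text
time_s: 8.5
position: [0.4248, -0.2278, 0.0024]
eef_rot: [0.984, -0.18, -0.001, -0.0]
wrist_force: [-0.4, 0.5, 0.1]
width: 0.595
```

```bash
python3 -c "
from h import *
st(); c=shot('top','top3'); i=c['img'][:,:,::-1]; cv2.imwrite('pics/p3.png',cv2.resize(i[150:290,370:500],None,fx=4,fy=4,interpolation=2))
c=shot('side','side3');i=c['img'][:,:,::-1]; cv2.imwrite('pics/s3.png',cv2.resize(i[170:330,180:360],None,fx=4,fy=4,interpolation=2))"
```

```text
t 8.5 p [ 0.4248 -0.2278  0.0024] xyaw -20.7 z [-1.3e-03  7.0e-04 -1.0e+00] x [ 0.9355 -0.3534 -0.0015] q [ 0.139  0.681  0.348  2.306 -0.87   0.285 -0.668] F [-0.41  0.45  0.12] w 0.5949
```

View pics/p3.png

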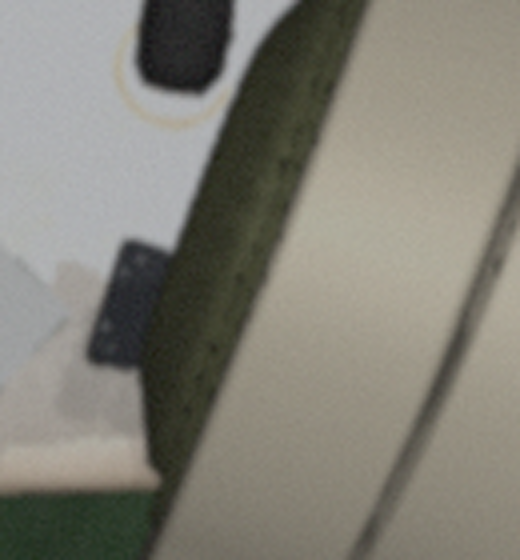

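View pics/s3.png

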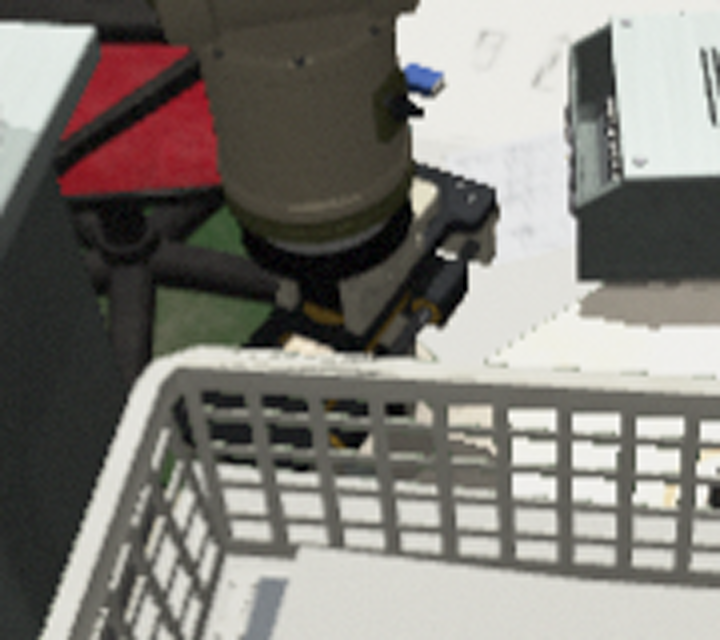

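>>> arm_command(series=[[[-0.2, 0, 0, 5, 0, 0, 0], [-0.2, 0, 0, 3, 0, 0, 0], [-0.2, 0, 0, 0, 0, 0, 0]]])

```text
time_s: 8.98
position: [0.4256, -0.2275, -0.0051]
eef_rot: [0.984, -0.179, 0.0, -0.0]
wrist_force: [0.9, -0.2, 0.7]
width: 0.601
```

>>> arm_command(series=[[[-0.2, 0, 0, 2, 0, 0, 0], [-0.2, 0, 0, 0, 0, 0, 0]]])

```text
time_s: 9.22
position: [0.4254, -0.2275, -0.0072]
eef_rot: [0.984, -0.179, -0.0, -0.0]
wrist_force: [0.6, -0.1, -0.0]
width: 0.599
```

>>> arm_command(series=[[[-0.2, 0, 0, 2, 0, 0, 0], [-0.2, 0, 0, 1, 0, 0, 0], [-0.2, 0, 0, 0, 0, 0, 0]]])

```text
time_s: 9.6
position: [0.4254, -0.2275, -0.0103]
eef_rot: [0.984, -0.179, -0.0, -0.0]
wrist_force: [-0.9, 0.4, -0.3]
width: 0.599
```

>>> arm_command(series=[[[-0.2, 0, 0, 1.5, 0, 0, 0], [-0.2, 0, 0, 0, 0, 0, 0]]])

```text
time_s: 9.85
position: [0.4254, -0.2276, -0.0117]
eef_rot: [0.984, -0.179, -0.0, -0.0]
wrist_force: [-0.1, 0.3, 0.3]
width: 0.601
```

>>> arm_command(series=[[[-0.2, 0, 0, 1.5, 0, 0, 0], [-0.2, 0, 0, 0, 0, 0, 0]]])

```text
time_s: 10.1
position: [0.4254, -0.2275, -0.0133]
eef_rot: [0.984, -0.179, -0.0, -0.0]
wrist_force: [-0.3, 0.1, -0.3]
width: 0.599
```

>>> arm_command(series=[[[-0.2, 0, 0, 1, 0, 0, 0], [-0.2, 0, 0, 0, 0, 0, 0]]])

```text
time_s: 10.35
position: [0.4254, -0.2276, -0.0142]
eef_rot: [0.984, -0.179, 0.0, 0.0]
wrist_force: [0.5, -0.4, -0.2]
width: 0.602
```

>>> arm_command(series=[[[-0.2, 0, 0, 1, 0, 0, 0], [-0.2, 0, 0, 0, 0, 0, 0]]])

```text
time_s: 10.6
position: [0.4254, -0.2276, -0.0152]
eef_rot: [0.984, -0.179, -0.0, -0.0]
wrist_force: [0.2, -0.2, 0.5]
width: 0.601
```

>>> arm_command(series=[[[-0.2, 0, 0, 1, 0, 0, 0], [-0.2, 0, 0, 0, 0, 0, 0]]])

```text
time_s: 10.85
position: [0.4254, -0.2276, -0.0162]
eef_rot: [0.984, -0.179, -0.0, -0.0]
wrist_force: [-0.3, -0.4, 0.3]
width: 0.601
```

Try closing here.

>>> arm_command(series=[[[0.4, 0, 0, 0, 0, 0, 0], [1, 0, 0, 0, 0, 0, 0], [1, 0, 0, 0, 0, 0, 0], [1, 0, 0, 0, 0, 0, 0], [1, 0, 0, 0, 0, 0, 0], [1, 0, 0, 0, 0, 0, 0]]])

```text
time_s: 11.6
position: [0.4252, -0.228, -0.0153]
eef_rot: [0.984, -0.18, 0.0, 0.0]
wrist_force: [-3.2, -0.2, 16.4]
width: 0.115
```

>>> arm_command(series=[[[0.2, 0, 0, 0, 0, 0, 0], [0.2, 0, 0, 0, 0, 0, 0], [0.2, 0, 0, 0, 0, 0, 0], [0.2, 0, 0, 2, 0, 0, 0], [0.2, 0, 0, 1.5, 0, 0, 0], [0.2, 0, 0, 1.5, 0, 0, 0], [0.2, 0, 0, 0, 0, 0, 0]]])

```text
time_s: 12.48
position: [0.4254, -0.2276, -0.0213]
eef_rot: [0.984, -0.179, -0.0, -0.0]
wrist_force: [0.2, 0.5, -0.0]
width: 0.401
```

>>> arm_command(series=[[[0.2, 0, 0, 1, 0, 0, 0], [0.2, 0, 0, 1, 0, 0, 0], [0.2, 0, 0, 0, 0, 0, 0]]])

```text
time_s: 12.85
position: [0.4254, -0.2276, -0.0232]
eef_rot: [0.984, -0.179, -0.0, -0.0]
wrist_force: [0.7, -0.2, 0.4]
width: 0.401
```

>>> arm_command(series=[[[0.2, 0, 0, 1, 0, 0, 0], [0.2, 0, 0, 0, 0, 0, 0]]])

```text
time_s: 13.1
position: [0.4255, -0.2276, -0.0242]
eef_rot: [0.984, -0.179, 0.0, -0.0]
wrist_force: [0.3, 0.1, -0.3]
width: 0.404
```

>>> arm_command(series=[[[0.2, 0, 0, 1, 0, 0, 0], [0.2, 0, 0, 0, 0, 0, 0]]])

```text
time_s: 13.35
position: [0.4254, -0.2276, -0.0252]
eef_rot: [0.984, -0.179, -0.0, -0.0]
wrist_force: [0.1, 0.1, -0.2]
width: 0.398
```

>>> arm_command(series=[[[0.2, 0, 0, 1, 0, 0, 0], [0.2, 0, 0, 0, 0, 0, 0]]])

```text
time_s: 13.6
position: [0.4255, -0.2276, -0.0255]
eef_rot: [0.984, -0.179, 0.0, -0.0]
wrist_force: [-0.1, 1.7, 13.3]
width: 0.397
```

>>> arm_command(series=[[[0.2, 0, 0, -1.7, 0, 0, 0], [0.4, 0, 0, 0, 0, 0, 0], [1, 0, 0, 0, 0, 0, 0], [1, 0, 0, 0, 0, 0, 0], [1, 0, 0, 0, 0, 0, 0], [1, 0, 0, 0, 0, 0, 0]]], grip_force=45)

```text
time_s: 14.35
position: [0.4254, -0.2275, -0.0245]
eef_rot: [0.984, -0.179, -0.0, -0.0]
wrist_force: [1.4, -0.2, -0.8]
width: 0.142
```

```bash
python3 -c "
from h import *
st()"
```

```text
t 14.35 p [ 0.4254 -0.2275 -0.0245] xyaw -20.64 z [-1.e-04  1.e-04 -1.e+00] x [ 9.358e-01 -3.524e-01 -2.000e-04] q [ 0.206  0.721  0.248  2.311 -0.921  0.205 -0.626] F [ 1.37 -0.19 -0.8 ] w 0.1417
```

>>> arm_command(series=[[[1, 0, 0, -20, 0, 0, 0], [1, 0, 0, -50, 0, 0, 0], [1, 0, 0, -55, 0, 0, 0], [1, 0, 0, -50, 0, 0, 0], [1, -13.7, -46.7, -20, 0, 0, 0], [1, -13.7, -46.7, 0, 0, 0, 0], [1, -13.7, -46.7, 0, 0, 0, 0], [1, -13.6, -46.9, 0, 0, 0, 0], [1, 0, 0, 0, 0, 0, -0.154], [1, 0, 0, 0, 0, 0, -0.154], [1, 0, 0, 0, 0, 0, -0.153], [1, 0, 0, 0, 0, 0, 0]]])

```text
time_s: 15.85
position: [0.44, -0.0332, 0.1706]
eef_rot: [0.999, 0.05, 0.0, -0.0]
wrist_force: [-0.8, -0.5, -1.1]
width: 0.142
```

```bash
python3 -c "
from h import *
np.set_printoptions(precision=1,suppress=True)
s,Rm=st();p=s['position']
for n in ('top','side'):
    c=shot(n,n+'4')
    for P in ([0,0,0],[0,0,-31],[-45,0,-31],[45,0,-31],[115,0,-31]): print(n,P,proj(c,[p+Rm@(np.array(P)/1e3)])[0])
"
```

```text
t 15.85 p [ 0.4 -0.   0.2] xyaw 5.72 z [ 0.  0. -1.] x [1.  0.1 0. ] q [-0.6  0.4  0.7  2.3 -0.4  0.6 -1. ] F [-0.8 -0.5 -1.1] w 0.1417
top [0, 0, 0] [348.4 232.3]
top [0, 0, -31] [349.6 231.4]
top [-45, 0, -31] [352.4 253.4]
top [45, 0, -31] [346.7 209.8]
top [115, 0, -31] [342.4 176.8]
side [0, 0, 0] [287.4 173. ]
side [0, 0, -31] [286.4 161.4]
side [-45, 0, -31] [265.4 161.9]
side [45, 0, -31] [307.4 161. ]
side [115, 0, -31] [340.1 160.3]
```

View pics/top4.png

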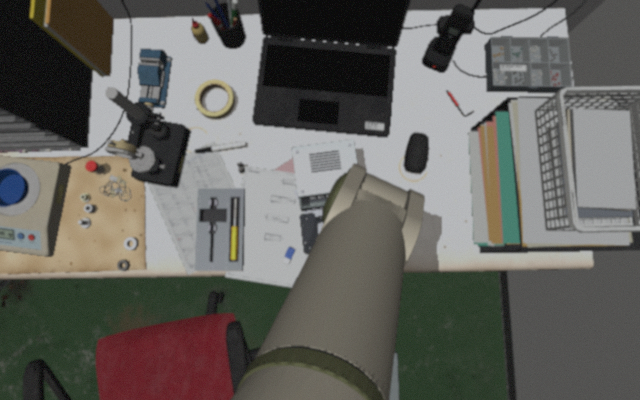

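View pics/side4.png

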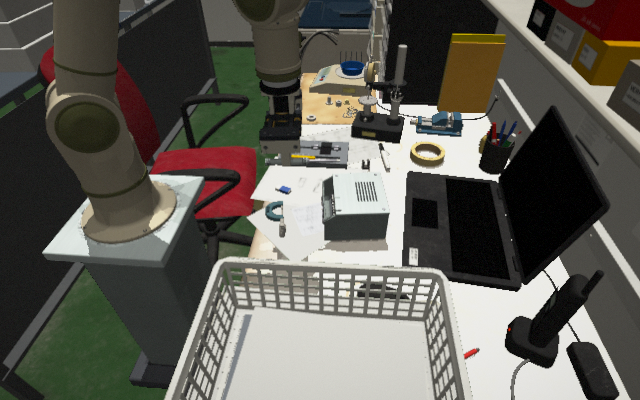

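```bash
python3 -c "
from h import *
c=load('side4');i=c['img'][:,:,::-1]; cv2.imwrite('pics/s4.png',cv2.resize(i[130:185,250:355],None,fx=7.5,fy=7.5,interpolation=2))"
```

```text
(no output)
```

View pics/s4.png

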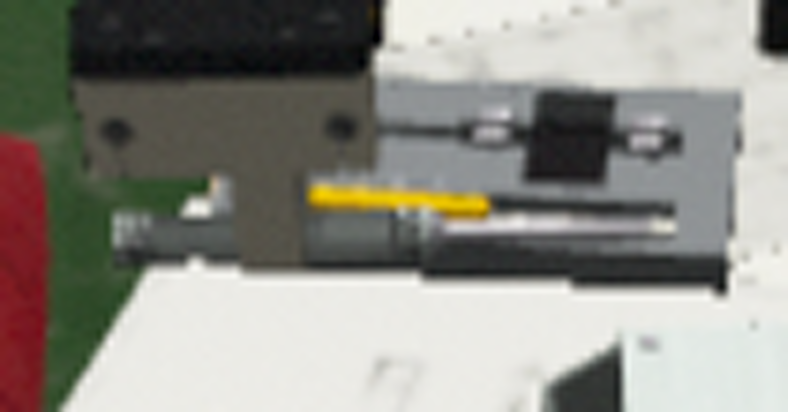

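```bash
cat >> h.py <<'E'
B=np.array([.5955,.007,0]);Rz=R.from_euler('z',.1012).as_matrix()
n=np.array([-np.cos(np.radians(40)),0,np.sin(np.radians(40))]);u=np.array([n[2],0,-n[0]])
TIP=np.array([.1135,0,-.031])
def presspose(dn,yl=-39,du=10,tilt=40):
    t=np.radians(tilt)
    Rt=Rz@R.from_euler('y',t).as_matrix()@np.diag([1,-1,-1.])
    tip=B+Rz@((np.array([-46,yl,46])+du*u+dn*n)/1e3)
    return Rt,tip,tip-Rt@TIP
def delta(Rt,P):
    s=telemetry.observe(); Rm=R.from_quat(s['eef_rot']).as_matrix()
    print('shift now-axes',(Rm.T@(P-s['position'])*1e3).round(1),'target-axes',(Rt.T@(P-s['position'])*1e3).round(1),'rotvec',R.from_matrix(Rm.T@Rt).as_rotvec().round(4))
E
python3 -c "
from h import *
st()
for d in (70,10): Rt,t,P=presspose(d); print(t,P); delta(Rt,P)
"
```

```text
t 15.95 p [ 0.44   -0.0334  0.1705] xyaw 5.56 z [-1.e-04  3.e-04 -1.e+00] x [ 0.9953  0.0969 -0.    ] q [-0.606  0.371  0.748  2.279 -0.433  0.63  -1.009] F [ 0.06  0.11 -1.34] w 0.1413
[ 0.50672165 -0.04121573  0.09865558] [ 0.40039599 -0.05201277  0.14786459]
shift now-axes [-41.2  14.7  22.7] target-axes [-17.   14.5  43.9] rotvec [-0.0017 -0.6981 -0.0039]
[ 0.55244916 -0.03657224  0.06008832] [ 0.44612349 -0.04736928  0.10929734]
shift now-axes [ 4.7 14.5 61.2] target-axes [43.  14.5 43.9] rotvec [-0.0017 -0.6981 -0.0039]
```

>>> arm_command(series=[[[1, -41, 14.6, -20, 0, 0, 0], [1, 0, 0, 0, 0, -0.1745, 0], [1, 0, 0, 0, 0, -0.1745, 0], [1, 0, 0, 0, 0, -0.1745, 0], [1, 0, 0, 0, 0, -0.1745, -0.004], [1, 0, 0, 0, 0, 0, 0]]])

```text
time_s: 16.7
position: [0.402, -0.0515, 0.1877]
eef_rot: [0.938, 0.049, -0.344, 0.018]
wrist_force: [0.2, -0.6, -0.3]
width: 0.143
```

```bash
python3 -c "
from h import *
st()
for d in (70,30): Rt,t,P=presspose(d); print(t,P); delta(Rt,P)
"
```

```text
t 16.7 p [ 0.402  -0.0515  0.1877] xyaw 5.93 z [-0.6431 -0.0683 -0.7627] x [ 0.7586  0.0788 -0.6467] q [-0.512  0.727  0.759  1.917 -0.236  1.364 -1.058] F [ 0.19 -0.62 -0.33] w 0.1433
[ 0.50672165 -0.04121573  0.09865558] [ 0.40039599 -0.05201277  0.14786459]
shift now-axes [24.5  0.3 31.4] target-axes [24.4  0.3 31.5] rotvec [0.0029 0.0052 0.0018]
[ 0.53720665 -0.03812007  0.07294407] [ 0.43088099 -0.04891711  0.12215309]
shift now-axes [64.5  0.3 31.2] target-axes [64.4  0.3 31.5] rotvec [0.0029 0.0052 0.0018]
```

Go to the 70 mm stand-off, then in to 35 mm, and look.

>>> arm_command(series=[[[1, 24.5, 0, 31.3, 0, 0, 0], [1, 20, 0, 0, 0, 0, 0], [1, 15, 0, 0, 0, 0, 0], [1, 0, 0, 0, 0, 0, 0]]])

```text
time_s: 17.2
position: [0.4274, -0.0491, 0.1285]
eef_rot: [0.939, 0.049, -0.341, 0.017]
wrist_force: [0.0, -0.3, 0.4]
width: 0.143
```

```bash
python3 -c "
from h import *
s,Rm=st(); p=s['position']
Rt,t,P=presspose(35); delta(Rt,P)
for n_,b,f in (('top',(300,362,178,206),12),('side',(300,375,150,225),8)):
    c=shot(n_,n_+'5'); i=c['img'][:,:,::-1]; im=cv2.resize(i[b[2]:b[3],b[0]:b[1]],None,fx=f,fy=f,interpolation=2)
    raw=im.copy()
    for k in (0,30,70):
        q=(proj(c,[p+Rm@(TIP-[k/1e3,0,0])])[0]-[b[0],b[2]]+.5)*f; cv2.circle(im,tuple(int(v) for v in q),3,(0,0,255),-1)
    q=(proj(c,[presspose(8)[1]])[0]-[b[0],b[2]]+.5)*f; cv2.circle(im,tuple(int(v) for v in q),3,(0,255,0),-1)
    cv2.imwrite('pics/v5%s.png'%n_,np.vstack([raw,im])if n_=='top' else im)
"
```

```text
t 17.2 p [ 0.4274 -0.0491  0.1285] xyaw 6.08 z [-0.638  -0.0655 -0.7672] x [ 0.7629  0.0812 -0.6413] q [-0.475  0.823  0.713  1.892 -0.294  1.297 -1.041] F [ 0.03 -0.27  0.4 ] w 0.1426
shift now-axes [1.7 0.1 2.6] target-axes [1.7 0.1 2.6] rotvec [ 0.0007 -0.0019  0.0038]
```

View pics/v5top.png

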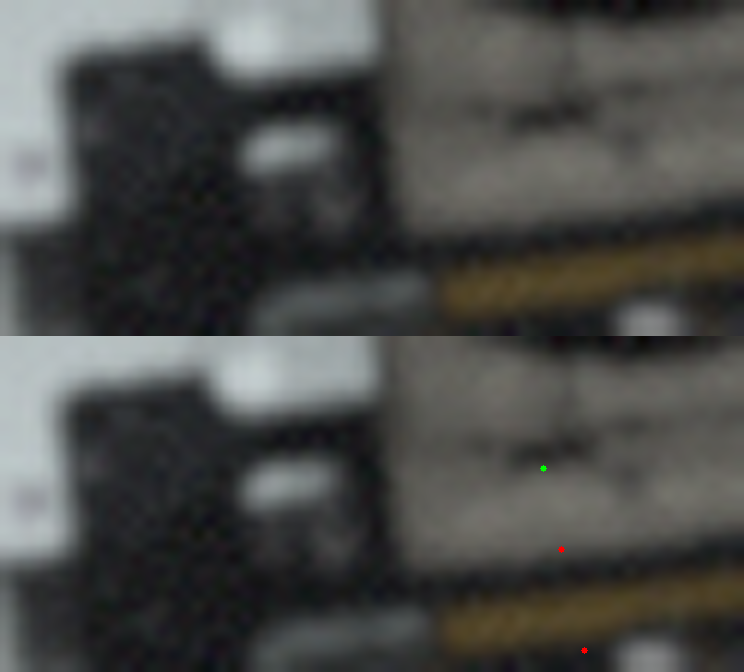

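View pics/v5side.png

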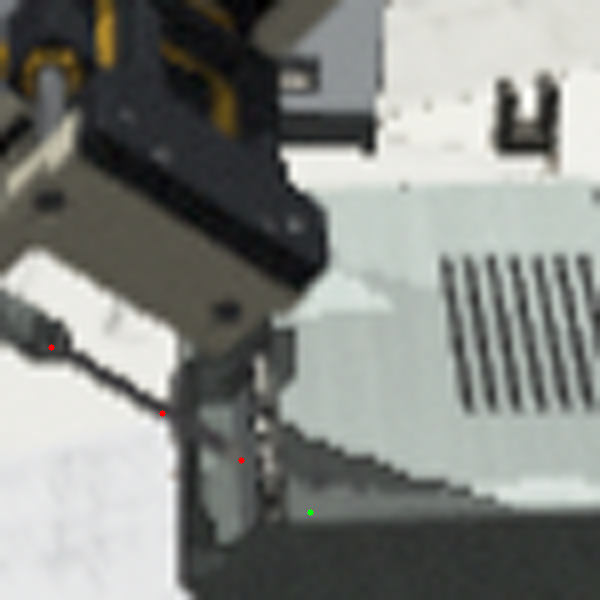

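>>> arm_command(series=[[[1, 12, -1.5, 1, 0, 0, 0], [1, 9, 0, 0, 0, 0, 0], [1, 2, 0, 0, 0, 0, 0], [1, 0, 0, 0, 0, 0, 0]]])

```text
time_s: 17.8
position: [0.4429, -0.046, 0.1126]
eef_rot: [0.938, 0.049, -0.342, 0.017]
wrist_force: [-0.7, -0.2, -0.2]
width: 0.14
```

```bash
cat >> h.py <<'E'
def pr():
    s=telemetry.observe(); Rm=R.from_quat(s['eef_rot']).as_matrix(); t=s['position']+Rm@TIP
    l=Rz.T@(t-B)*1e3-[-46,0,46]; print('t',s['time_s'],'tip: n',(l@n).round(2),'u',(l@u).round(2),'y',l[1].round(2),'F along tool',(Rm.T@s['wrist_force']).round(2),'w',round(s['width'],3))
E
python3 -c "
from h import *
pr()"
```

```text
t 17.8 tip: n 14.52 u 10.54 y -36.88 F along tool [-0.47  0.1   0.6 ] w 0.14
```

>>> arm_command(series=[[[1, 2, 0.8, 0, 0, 0, 0], [1, 1.5, 0, 0, 0, 0, 0], [1, 0, 0, 0, 0, 0, 0]]])

```text
time_s: 18.18
position: [0.4457, -0.0464, 0.1105]
eef_rot: [0.938, 0.049, -0.342, 0.017]
wrist_force: [-0.5, -0.1, -0.9]
width: 0.143
```

>>> arm_command(series=[[[1, 1.5, 0, 0, 0, 0, 0], [1, 0, 0, 0, 0, 0, 0]]])

```text
time_s: 18.42
position: [0.4469, -0.0462, 0.1095]
eef_rot: [0.938, 0.049, -0.341, 0.017]
wrist_force: [0.1, -0.8, -1.0]
width: 0.142
```

>>> arm_command(series=[[[1, 1.5, 0, 0, 0, 0, 0], [1, 0, 0, 0, 0, 0, 0]]])

```text
time_s: 18.68
position: [0.4476, -0.0462, 0.1087]
eef_rot: [0.938, 0.049, -0.342, 0.017]
wrist_force: [-0.7, -0.4, 1.0]
width: 0.142
```

```bash
python3 -c "
from h import *
pr()"
```

```text
t 18.675 tip: n 8.4 u 10.45 y -37.58 F along tool [-1.22  0.37 -0.26] w 0.142
```

>>> arm_command(series=[[[1, 1.5, 0, 0, 0, 0, 0], [1, 0, 0, 0, 0, 0, 0]]])

```text
time_s: 18.92
position: [0.4489, -0.0461, 0.1077]
eef_rot: [0.938, 0.049, -0.342, 0.017]
wrist_force: [-1.7, -0.2, 2.2]
width: 0.14
```

>>> arm_command(series=[[[1, 1.5, 0, 0, 0, 0, 0], [1, 0, 0, 0, 0, 0, 0]]])

```text
time_s: 19.18
position: [0.4509, -0.0458, 0.1063]
eef_rot: [0.939, 0.05, -0.341, 0.017]
wrist_force: [-0.1, -0.2, -0.4]
width: 0.14
```

```bash
python3 -c "
from h import *
pr()"
```

```text
t 19.175 tip: n 4.37 u 10.99 y -37.42 F along tool [0.22 0.19 0.38] w 0.14
```

>>> arm_command(series=[[[1, 1, 0, 0, 0, 0, 0], [1, 0, 0, 0, 0, 0, 0]]])

```text
time_s: 19.42
position: [0.4512, -0.0458, 0.1059]
eef_rot: [0.938, 0.049, -0.341, 0.017]
wrist_force: [-0.4, 0.1, -1.3]
width: 0.146
```

```bash
python3 -c "
from h import *
pr()"
```

```text
t 19.425 tip: n 3.84 u 10.77 y -37.5 F along tool [ 0.55 -0.11  1.29] w 0.146
```

Flip felt (force rose, then dropped). Withdraw along the axis and look.

>>> arm_command(series=[[[1, -5, 0, 0, 0, 0, 0], [1, -20, 0, 0, 0, 0, 0], [1, -40, 0, 0, 0, 0, 0], [1, -40, 0, -40, 0, 0, 0], [1, -10, -20, -60, 0, 0.1745, 0], [1, 0, -60, -30, 0, 0.1745, 0], [1, 0, -60, 0, 0, 0.1745, 0], [1, 0, -60, 0, 0, 0.1745, 0], [1, 0, 0, 0, 0, 0, 0]]])

```text
time_s: 20.55
position: [0.418, 0.1368, 0.2799]
eef_rot: [0.998, 0.058, -0.02, 0.002]
wrist_force: [0.4, 0.3, 0.1]
width: 0.143
```

```bash
python3 -c "
from h import *
s,Rm=st()
c=shot('top','top6'); s_=shot('side','side6')
a=cv2.convertScaleAbs(cv2.resize(c['img'][178:206,300:362,::-1],None,fx=12,fy=12,interpolation=2),alpha=1.5)
cv2.imwrite('pics/v6.png',a)
"
```

```text
t 20.55 p [0.418  0.1368 0.2799] xyaw 6.64 z [-0.0403 -0.0058 -0.9992] x [ 0.9925  0.1155 -0.0406] q [-1.17   0.219  0.908  2.118 -0.22   0.941 -1.59 ] F [0.42 0.29 0.08] w 0.1432
```

View pics/v6.png

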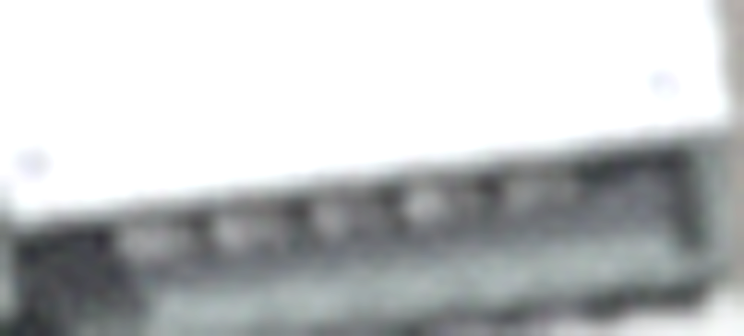

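View pics/side6.png

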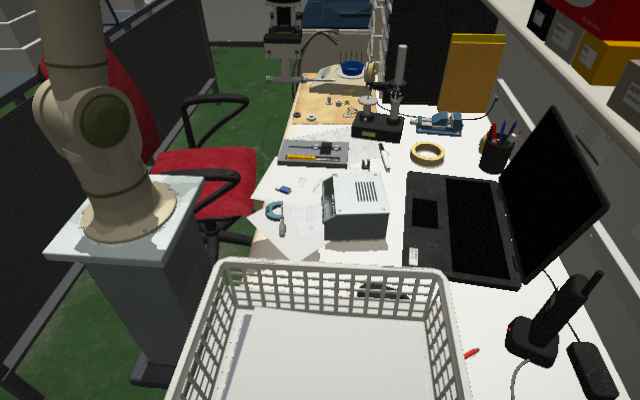

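View pics/top6.png

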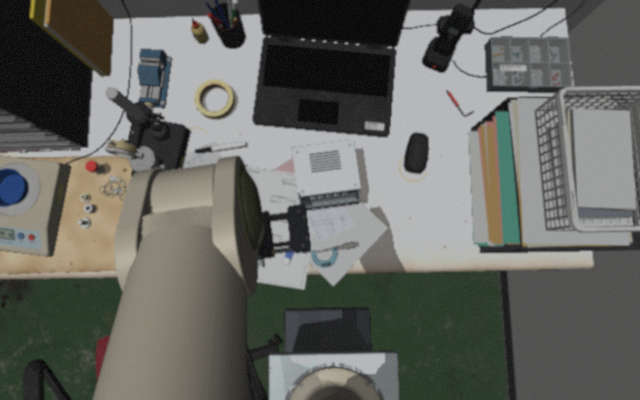

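>>> arm_command(series=[[[1, 0, 0, 0, 0, 0.04, -0.177], [1, 0, 0, 0, 0, 0, -0.177], [1, 0, 0, 0, 0, 0, -0.177], [1, 0, 0, 0, 0, 0, -0.177], [1, 0, 0, 0, 0, 0, -0.177], [1, 0, 0, 0, 0, 0, -0.177], [1, 0, 0, 0, 0, 0, -0.177], [1, 0, 0, 0, 0, 0, -0.177], [1, 0, 0, 0, 0, 0, -0.177], [1, 0, 0, 0, 0, 0, -0.177], [1, 0, 0, 0, 0, 0, -0.177], [1, 0, 0, 0, 0, 0, -0.177], [1, 0, 0, 0, 0, 0, -0.177], [1, 0, 0, 0, 0, 0, -0.177], [1, 0, 0, 0, 0, 0, -0.177], [1, 0, 0, 0, 0, 0, -0.177], [1, 0, 0, 0, 0, 0, -0.177], [1, 0, 0, 0, 0, 0, 0]]])

```text
time_s: 22.9
position: [0.423, 0.1296, 0.2793]
eef_rot: [0.017, 1.0, -0.002, -0.001]
wrist_force: [0.4, -0.6, -0.4]
width: 0.141
```

```bash
cat >> h.py <<'E'
def tray(zax,mid=(.4993,.298),yaw=179.2,mx=-.001,zt=-.031):
    a=np.radians(yaw); Rt=R.from_euler('z',a).as_matrix()@np.diag([1,-1,-1.])
    P=np.array([mid[0],mid[1],zax])-Rt@np.array([mx,0,zt]); return Rt,P
E
python3 -c "
from h import *
st(); Rt,P=tray(.08); print(P); delta(Rt,P)"
```

```text
t 22.9 p [0.423  0.1296 0.2793] xyaw 178.03 z [-0.0013 -0.0033 -1.    ] x [-0.9994  0.0344  0.0012] q [-0.739  0.148  0.362  2.12  -0.064  0.887  1.197] F [ 0.4  -0.55 -0.37] w 0.1415
[0.4983001  0.29801396 0.049     ]
shift now-axes [-69.8 171.7 229.7] target-axes [-73.  169.5 230.3] rotvec [-0.0033 -0.0012 -0.0205]
```

>>> arm_command(series=[[[1, -17.5, 43, 0, -0.003, 0, -0.0205], [1, -18, 42.3, 0, 0, 0, 0], [1, -18.5, 42.3, 20, 0, 0, 0], [1, -18.5, 42.3, 40, 0, 0, 0], [1, 0, 0, 50, 0, 0, 0], [1, 0, 0, 50, 0, 0, 0], [1, 0, 0, 20, 0, 0, 0], [1, 0, 0, 0, 0, 0, 0]]])

```text
time_s: 23.9
position: [0.497, 0.2992, 0.0979]
eef_rot: [0.007, 1.0, -0.001, -0.001]
wrist_force: [-0.5, -0.1, -0.3]
width: 0.139
```

```bash
python3 -c "
from h import *
np.set_printoptions(precision=1,suppress=True)
s,Rm=st(); Rt,P=tray(.08); delta(Rt,P)
p=s['position']
for n_ in ('top','side'):
    c=shot(n_,n_+'7')
    for k in (-46,44,114): print(n_,k,proj(c,[p+Rm@[k/1e3,0,-.031]])[0])
c=load('side7');i=c['img'][:,:,::-1]; cv2.imwrite('pics/s7.png',cv2.resize(i[100:180,265:365],None,fx=7.5,fy=7.5,interpolation=2))
c=load('top7');i=c['img'][:,:,::-1]; cv2.imwrite('pics/t7.png',cv2.resize(i[150:290,140:280],None,fx=4,fy=4,interpolation=2))
"
```

```text
t 23.9 p [0.5 0.3 0.1] xyaw 179.22 z [-0. -0. -1.] x [-1.  0.  0.] q [-0.8  0.6  0.2  2.  -0.2  0.6  1.1] F [-0.5 -0.1 -0.3] w 0.1393
shift now-axes [-1.4 -1.  48.9] target-axes [-1.3 -1.2 48.9] rotvec [-0. -0.  0.]
top -46 [200.3 191.1]
top 44 [199.  230.4]
top 114 [198.  261.8]
side -46 [340.3 117.2]
side 44 [309.7 116. ]
side 114 [286.2 115.2]
```

View pics/s7.png

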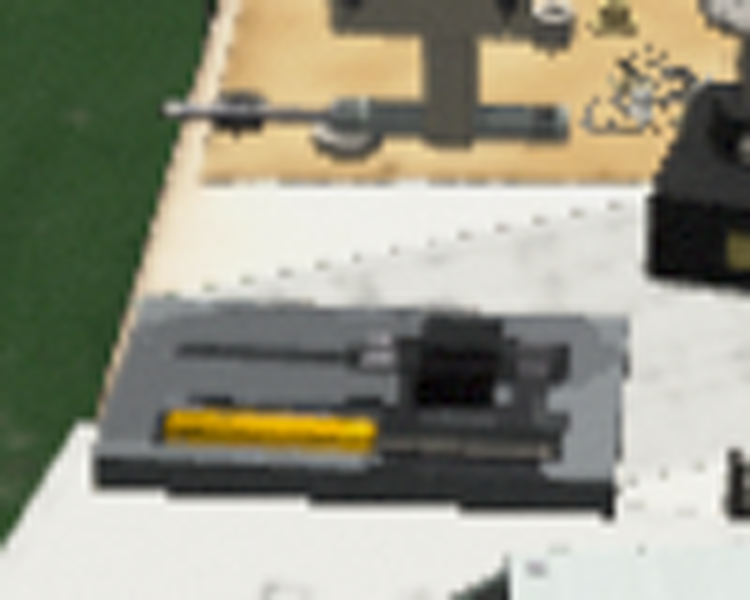

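View pics/t7.png

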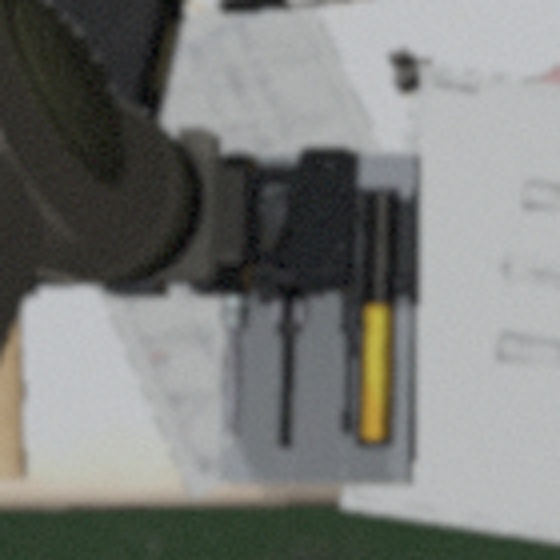

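```bash
python3 -c "
from h import *
c=load('top7');i=c['img'][:,:,::-1]; cv2.imwrite('pics/t7b.png',cv2.resize(i[215:275,185:245],None,fx=10,fy=10,interpolation=2))
"
```

```text
(no output)
```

View pics/t7b.png

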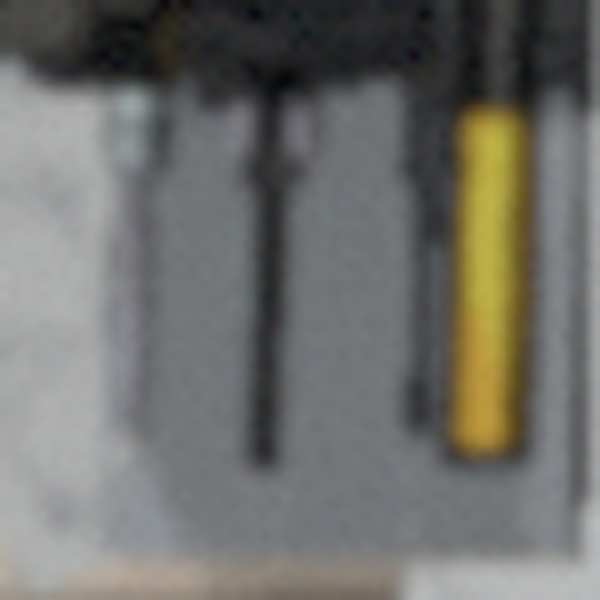

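```bash
python3 - <<'E'
s=open('h.py').read()
s=s.replace("mx=-.001,zt=-.031):","mx=-.00175,zt=-.033,my=.0015):").replace("np.array([mx,0,zt])","np.array([mx,my,zt])")
open('h.py','w').write(s)
E
python3 -c "
from h import *
st(); Rt,P=tray(.040); delta(Rt,P)"
```

```text
t 24.0 p [0.4981 0.3005 0.1001] xyaw 179.34 z [ 3.e-04  5.e-04 -1.e+00] x [-9.999e-01  1.160e-02 -3.000e-04] q [-0.796  0.559  0.228  2.026 -0.221  0.579  1.143] F [-0.7   0.31  0.1 ] w 0.1407
shift now-axes [ 0.5 -4.  93.1] target-axes [ 0.5 -3.9 93.1] rotvec [0.0005 0.0003 0.0024]
```

```bash
sed -i 's/mx=-.00175,zt=-.033,my=.0015/mx=-.00125,zt=-.0315,my=.0003/' h.py
python3 -c "
from h import *
st(); Rt,P=tray(.040); delta(Rt,P)"
```

```text
t 24.0 p [0.4981 0.3005 0.1001] xyaw 179.34 z [ 3.e-04  5.e-04 -1.e+00] x [-9.999e-01  1.160e-02 -3.000e-04] q [-0.796  0.559  0.228  2.026 -0.221  0.579  1.143] F [-0.7   0.31  0.1 ] w 0.1407
shift now-axes [ 0.  -2.8 91.6] target-axes [-0.  -2.7 91.6] rotvec [0.0005 0.0003 0.0024]
```

>>> arm_command(series=[[[1, 0, -2.8, 30, 0, 0, 0], [1, 0, 0, 30, 0, 0, 0], [1, 0, 0, 20, 0, 0, 0], [1, 0, 0, 11, 0, 0, 0], [1, 0, 0, 0, 0, 0, 0], [1, 0, 0, 0, 0, 0, 0], [1, 0, 0, 0, 0, 0, 0]]])

```text
time_s: 24.88
position: [0.4975, 0.299, 0.0095]
eef_rot: [0.004, 1.0, 0.001, 0.001]
wrist_force: [0.4, -0.1, 0.4]
width: 0.146
```

```bash
python3 -c "
from h import *
np.set_printoptions(precision=1,suppress=True)
s,Rm=st(); Rt,P=tray(.040); delta(Rt,P)
p=s['position']
for n_,b,f in (('top',(185,245,185,275),6.5),('side',(270,355,125,175),9)):
    c=shot(n_,n_+'8'); i=c['img'][:,:,::-1]; im=cv2.resize(i[b[2]:b[3],b[0]:b[1]],None,fx=f,fy=f,interpolation=2)
    cv2.imwrite('pics/raw8%s.png'%n_,im)
    for k in (-46.25,43.75,113.75):
        q=(proj(c,[p+Rm@[k/1e3,.0003,-.0315]])[0]-[b[0],b[2]]+.5)*f; print(n_,k,q); cv2.circle(im,tuple(int(v) for v in q),2,(0,0,255),-1)
    cv2.imwrite('pics/v8%s.png'%n_,im)
st()
"
```

```text
t 24.875 p [0.5 0.3 0. ] xyaw 179.55 z [ 0.  0. -1.] x [-1.  0. -0.] q [-0.7  0.7  0.2  2.1 -0.3  0.4  1.2] F [ 0.4 -0.1  0.4] w 0.1462
shift now-axes [-0.6 -1.2  1. ] target-axes [-0.6 -1.2  1. ] rotvec [0. 0. 0.]
top -46.25 [170.9  78.5]
top 43.75 [165.7 311.7]
top 113.75 [161.7 496.8]
side -46.25 [632.9 164.3]
side 43.75 [370.9 154.5]
side 113.75 [169.4 147. ]
t 24.975 p [0.5 0.3 0. ] xyaw 179.56 z [ 0.  0. -1.] x [-1.  0. -0.] q [-0.7  0.7  0.2  2.1 -0.3  0.4  1.2] F [-0.1  0.3 -0.3] w 0.1408
```

View pics/v8top.png

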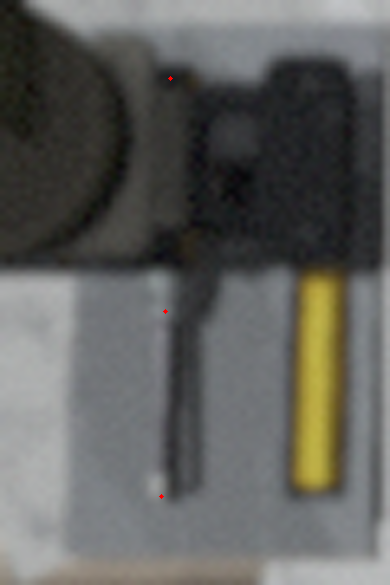

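View pics/v8side.png

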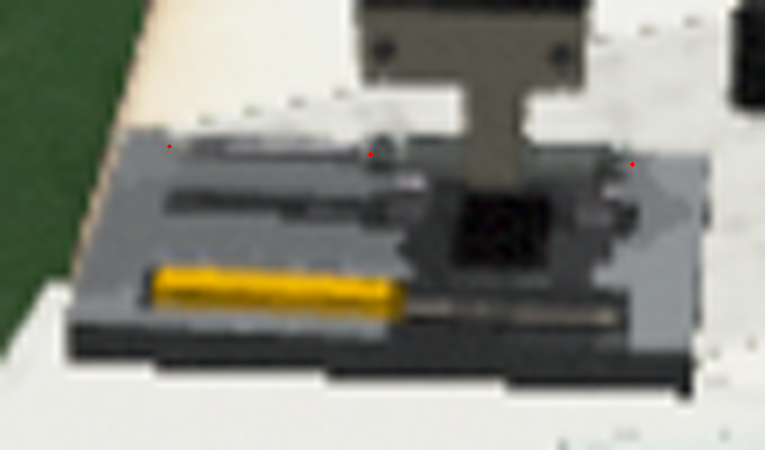

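```bash
python3 -c "
from h import *
np.set_printoptions(precision=2,suppress=True)
c=load('top0'); g=255-cv2.cvtColor(c['img'],cv2.COLOR_RGB2GRAY).astype(float)
r=[]
for v in range(233,261,3):
    w=np.clip(g[v-1:v+2,203:220].mean(0)-150,0,None); u=(w*np.arange(203,220)).sum()/w.sum(); r.append((u,v))
P=onz(c,r,.018); print(P[:,:2])
d=P[-1]-P[0]; k=np.polyfit(P[:,0],P[:,1],1); print('slot line y at .4993',np.polyval(k,.4993),'at .384',np.polyval(k,.3843),'yaw',np.degrees(np.arctan(k[0])))
# side
s=load('side0'); g=255-cv2.cvtColor(s['img'],cv2.COLOR_RGB2GRAY).astype(float)
r=[]
for uu in range(290,310,2):
    w=np.clip(g[142:152,uu-1:uu+2].mean(1)-150,0,None); r.append((uu,(w*np.arange(142,152)).sum()/max(w.sum(),1e-6)))
print(r); P=onz(s,r,.018); print(P[:,:2])
c=load('top8'); g=cv2.cvtColor(c['img'],cv2.COLOR_RGB2GRAY).astype(int)
for v in (233,236,240,245,250,255,258,260): print(v,g[v,200:222])
"
```

```text
[[0.45 0.3 ]
 [0.45 0.3 ]
 [0.44 0.3 ]
 [0.43 0.3 ]
 [0.42 0.3 ]
 [0.42 0.3 ]
 [0.41 0.3 ]
 [0.4  0.3 ]
 [0.39 0.3 ]
 [0.39 0.3 ]]
slot line y at .4993 0.3004844614859765 at .384 0.30284176298413384 yaw -1.1743001278515555
[(290, np.float64(146.01098901098902)), (292, np.float64(146.17777777777778)), (294, np.float64(146.29032258064515)), (296, np.float64(146.43243243243242)), (298, np.float64(146.6153846153846)), (300, np.float64(146.9)), (302, np.float64(146.97560975609755)), (304, np.float64(147.0)), (306, np.float64(147.0)), (308, np.float64(147.0))]
[[0.39 0.31]
 [0.39 0.31]
 [0.4  0.31]
 [0.41 0.31]
 [0.41 0.3 ]
 [0.42 0.3 ]
 [0.43 0.3 ]
 [0.43 0.3 ]
 [0.44 0.3 ]
 [0.44 0.3 ]]
233 [114 115 113 116 114 118 117 120 125 131 116  89  66  57  52  53  62  79
  99 111 116 113]
236 [116 113 115 114 114 114 117 117 119 129 110  71  47  54  54  68  97 112
 117 114 118 115]
240 [120 116 117 117 115 118 117 115 119 125 101  65  50  54  57  69  96 113
 119 118 114 114]
245 [116 114 115 116 121 120 116 114 119 115  96  58  48  62  64  70 100 114
 117 117 113 118]
250 [118 114 121 117 116 118 116 112 114 106  76  56  64  79  71  74  96 112
 117 116 116 117]
255 [118 120 118 115 116 119 117 119 117 104  74  50  65  82  74  76  96 117
 118 119 115 117]
258 [125 118 121 120 118 116 118 130 141 138  99  63  65  85  78  73 101 113
 117 117 119 115]
260 [129 126 125 124 118 119 117 129 148 140 103  66  68  80  80  95 108 113
 118 119 118 113]
```

View pics/raw8side.png

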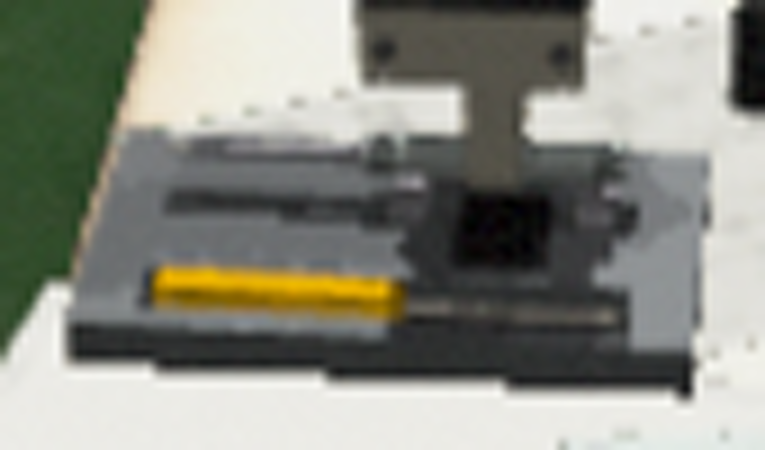

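```bash
python3 -c "
from h import *
np.set_printoptions(precision=4,suppress=True)
c=load('top8'); s=load('side8'); t0=load('top0'); s0=load('side0')
print('tip top',onz(c,[(208.4,259),(209.4,236)],.041))
print('slot top',onz(t0,[(211.0,259)],.02))
g=cv2.cvtColor(s['img'],cv2.COLOR_RGB2GRAY).astype(int)
for u in (288,290,292,295,298,301,304,307,310,313,318): print(u,g[136:154,u])
g0=cv2.cvtColor(t0['img'],cv2.COLOR_RGB2GRAY).astype(int)
for v in (235,242,250,258): print('t0',v,g0[v,204:220])
g0=cv2.cvtColor(s0['img'],cv2.COLOR_RGB2GRAY).astype(int)
for u in (290,294,298,302,306): print('s0',u,g0[140:153,u])
print(onz(s0,[(290,146),(302,147)],.02))
"
```

```text
tip top [[0.3885 0.3026 0.041 ]
 [0.445  0.3009 0.041 ]]
slot top [[0.3883 0.302  0.02  ]]
288 [232 232 220 172 136 120 122 123 119 108  93  79  82 110 110 111 115 122]
290 [233 235 231 213 154 125 105 112 110  99  64  58  72 110 112 110 112 109]
292 [236 224 194 206 114  87  92 109 110  98  58  49  76 111 111 108 114 121]
295 [237 234 223 196 114 115  87 110 110 100  71  49  76 111 109 110 112 111]
298 [229 201 224 196 131 125  86 110 110 101  72  47  76 108 110 109 115 119]
301 [236 223 212 194 156 140  84 110 111 105  85  46  51  83 108 110 110 111]
304 [222 222 222 210 158 142  81 108 111 105  81  56  67  73 110 111 110 113]
307 [225 223 225 226 210 147  77 100 110 111  98  52  61  75 109 109 108 111]
310 [217 205 213 209 167 134  98  80  98 111  98  60  48  50  83 111 111 110]
313 [210 208 203 183 117  83  83  60  83  99  67  58  65  57  76 113 109 111]
318 [225 225 225 197  81  87  84  75  64  50  48  47  44  44  47  45  44  48]
t0 235 [133 134 131 135 137 123  94  58  48  79 115 133 134 135 134 134]
t0 242 [135 134 134 136 135 125  96  56  49  94 120 133 134 137 133 133]
t0 250 [135 135 135 135 131 114  82  58  74 104 125 134 134 135 135 136]
t0 258 [135 134 136 136 127 109  70  52  79 116 132 138 136 136 137 136]
s0 290 [145 145 146 146 146 128  71 104 148 147 146 146 146]
s0 294 [146 147 146 148 146 132  80  94 146 148 147 147 145]
s0 298 [145 145 147 145 147 134  84  79 130 147 145 146 152]
s0 302 [161 133 147 145 145 139 105  81 131 146 147 145 147]
s0 306 [185 145 146 148 146 147 123  69 117 146 147 144 147]
[[0.3871 0.3033 0.02  ]
 [0.4256 0.3    0.02  ]]
```

>>> arm_command(series=[[[1, -0.6, 0, 2, 0, 0, 0.004], [1, 0, 0, 2, 0, 0, 0], [1, 0, 0, 0, 0, 0, 0]]], grip_force=58)

```text
time_s: 25.35
position: [0.4975, 0.2986, 0.0044]
eef_rot: [0.006, 1.0, 0.0, -0.0]
wrist_force: [0.8, -0.8, -0.1]
width: 0.139
```

>>> arm_command(series=[[[1, 0, 0, 2, 0, 0, 0], [1, 0, 0, 2, 0, 0, 0], [1, 0, 0, 0, 0, 0, 0]]])

```text
time_s: 25.72
position: [0.4976, 0.2985, 0.0004]
eef_rot: [0.006, 1.0, 0.0, -0.0]
wrist_force: [0.2, -0.7, -1.1]
width: 0.141
```

>>> arm_command(series=[[[1, 0, 0, 2, 0, 0, 0], [1, 0, 0, 0, 0, 0, 0]]])

```text
time_s: 25.98
position: [0.4979, 0.2987, -0.0012]
eef_rot: [0.006, 1.0, 0.001, 0.0]
wrist_force: [-0.4, -0.4, 3.4]
width: 0.14
```

>>> arm_command(series=[[[1, 0, 0, 2, 0, 0, 0], [1, 0, 0, 0, 0, 0, 0]]])

```text
time_s: 26.22
position: [0.4981, 0.2988, -0.0029]
eef_rot: [0.006, 1.0, 0.001, 0.0]
wrist_force: [0.3, -1.5, 6.1]
width: 0.14
```

>>> arm_command(series=[[[1, 0, 0, 2, 0, 0, 0], [1, 0, 0, 0, 0, 0, 0]]])

```text
time_s: 26.48
position: [0.4981, 0.2987, -0.0053]
eef_rot: [0.006, 1.0, 0.001, 0.0]
wrist_force: [1.8, 0.2, 2.3]
width: 0.142
```

>>> arm_command(series=[[[1, 0, 0, 2, 0, 0, 0], [1, 0, 0, 0, 0, 0, 0]]])

```text
time_s: 26.72
position: [0.4977, 0.2986, -0.0076]
eef_rot: [0.006, 1.0, 0.0, 0.0]
wrist_force: [0.5, -0.0, -1.0]
width: 0.14
```

>>> arm_command(series=[[[1, 0, 0, 2, 0, 0, 0], [1, 0, 0, 0, 0, 0, 0]]])

```text
time_s: 26.98
position: [0.4977, 0.2986, -0.0096]
eef_rot: [0.006, 1.0, 0.0, -0.0]
wrist_force: [1.8, -0.4, -1.4]
width: 0.14
```

>>> arm_command(series=[[[1, 0, 0, 2, 0, 0, 0], [1, 0, 0, 0, 0, 0, 0]]])

```text
time_s: 27.22
position: [0.4977, 0.2986, -0.0116]
eef_rot: [0.006, 1.0, 0.0, -0.0]
wrist_force: [1.1, -0.1, -2.0]
width: 0.139
```

>>> arm_command(series=[[[1, 0, 0, 1.5, 0, 0, 0], [1, 0, 0, 0, 0, 0, 0]]])

```text
time_s: 27.48
position: [0.4977, 0.2986, -0.0131]
eef_rot: [0.006, 1.0, 0.0, -0.0]
wrist_force: [2.7, 0.2, -3.4]
width: 0.139
```

>>> arm_command(series=[[[1, 0, 0, 1.2, 0, 0, 0], [1, 0, 0, 0, 0, 0, 0]]])

```text
time_s: 27.72
position: [0.4977, 0.2986, -0.0142]
eef_rot: [0.006, 1.0, 0.0, -0.0]
wrist_force: [3.3, 0.6, -3.5]
width: 0.137
```

>>> arm_command(series=[[[1, 0, 0, 1, 0, 0, 0], [1, 0, 0, 0, 0, 0, 0]]])

```text
time_s: 27.98
position: [0.4977, 0.2987, -0.0146]
eef_rot: [0.006, 1.0, 0.001, 0.0]
wrist_force: [0.3, -0.5, 5.4]
width: 0.141
```

Floor contact right at the predicted height. Press slightly more, then release with a small opening and retreat up.

>>> arm_command(series=[[[1, 0, 0, 0.5, 0, 0, 0], [1, 0, 0, 0, 0, 0, 0]]])

```text
time_s: 28.22
position: [0.4978, 0.2987, -0.0146]
eef_rot: [0.006, 1.0, 0.001, 0.0]
wrist_force: [0.1, -1.6, 10.1]
width: 0.137
```

>>> arm_command(series=[[[0.55, 0, 0, 0, 0, 0, 0], [0.4, 0, 0, 0, 0, 0, 0], [0.4, 0, 0, 0, 0, 0, 0], [0.4, 0, 0, -3, 0, 0, 0], [0.4, 0, 0, -10, 0, 0, 0], [0.4, 0, 0, -25, 0, 0, 0], [0.4, 0, 0, -50, 0, 0, 0], [0.4, 0, 0, -60, 0, 0, 0], [0.4, 0, 0, -60, 0, 0, 0], [0.4, -30, -30, -20, 0, 0, 0], [0.4, 0, 0, 0, 0, 0, 0]]])

```text
time_s: 29.6
position: [0.53, 0.2659, 0.2155]
eef_rot: [0.008, 1.0, 0.001, 0.002]
wrist_force: [-0.6, 0.7, -0.1]
width: 0.299
```

```bash
python3 -c "
from h import *
st()
for n_,b,f in (('top',(185,245,185,275),6.5),('side',(270,355,125,175),9)):
    c=shot(n_,n_+'9'); i=c['img'][:,:,::-1]; cv2.imwrite('pics/raw9%s.png'%n_,cv2.resize(i[b[2]:b[3],b[0]:b[1]],None,fx=f,fy=f,interpolation=2))
"
```

```text
t 29.6 p [0.53   0.2659 0.2155] xyaw 179.09 z [ 0.0048  0.0025 -1.    ] x [-0.9999  0.0158 -0.0048] q [-0.775  0.424  0.304  1.904 -0.167  0.832  1.171] F [-0.58  0.65 -0.07] w 0.2992
```

View pics/raw9side.png

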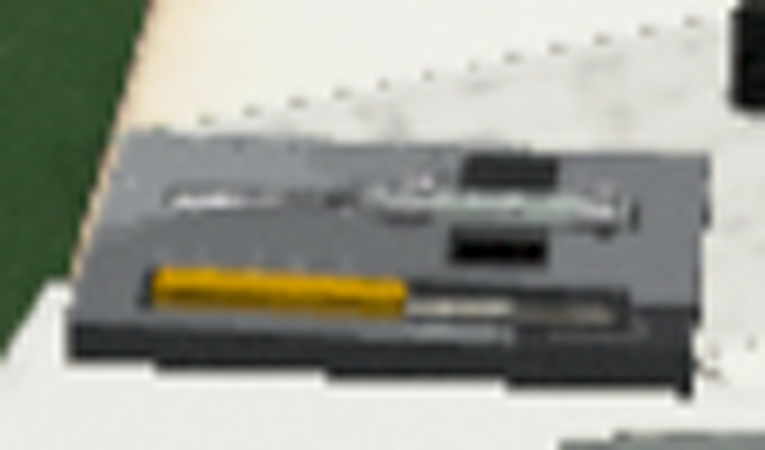

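View pics/top9.png

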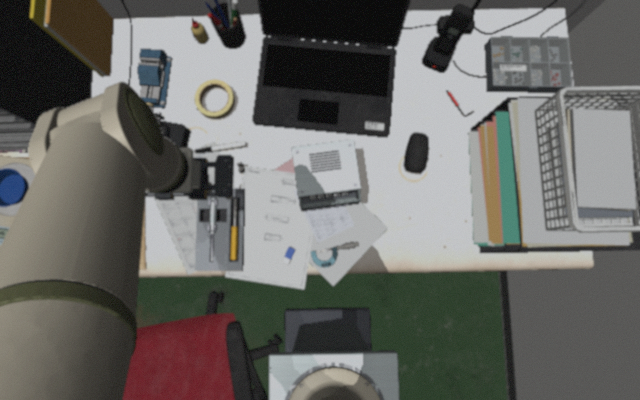

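```bash
python3 -c "
from h import *
c=shot('side','side10'); i=c['img'][:,:,::-1]; im=cv2.resize(i[125:175,270:355],None,fx=9,fy=9,interpolation=2)
a=np.radians(179.0); d=np.array([np.cos(a),np.sin(a),0])
for k in (-45,45,115):
    q=(proj(c,[np.array([.4993,.3,.017])+d*k/1e3])[0]-[270,125]+.5)*9; cv2.circle(im,tuple(int(v) for v in q),2,(0,0,255),-1)
cv2.imwrite('pics/v10.png',im)
t=shot('top','top10'); cv2.imwrite('pics/v10t.png',cv2.convertScaleAbs(cv2.resize(t['img'][178:206,300:362,::-1],None,fx=12,fy=12,interpolation=2),alpha=1.5))
cv2.imwrite('pics/v10u.png',cv2.resize(t['img'][185:275,190:250,::-1],None,fx=6.5,fy=6.5,interpolation=2))
t0=load('top0')
for nm,(x0,x1,y0,y1) in dict(mouse=(400,432,128,176),eraser=(282,300,243,263),mic=(308,360,236,272)).items():
    print(nm,[cv2.phaseCorrelate(cv2.cvtColor(t0['img'][y0:y1,x0:x1],6).astype(np.float32),cv2.cvtColor(t['img'][y0:y1,x0:x1],6).astype(np.float32))])
"
```

```text
mouse [((0.02319720521829538, 0.006324513950534794), 1.011051000872006)]
eraser [((-0.08667869981268339, -0.056695585337021015), 1.056502812438541)]
mic [((0.44338508794911036, 0.03701473882303574), 0.5922396089805007)]
```

View pics/v10.png

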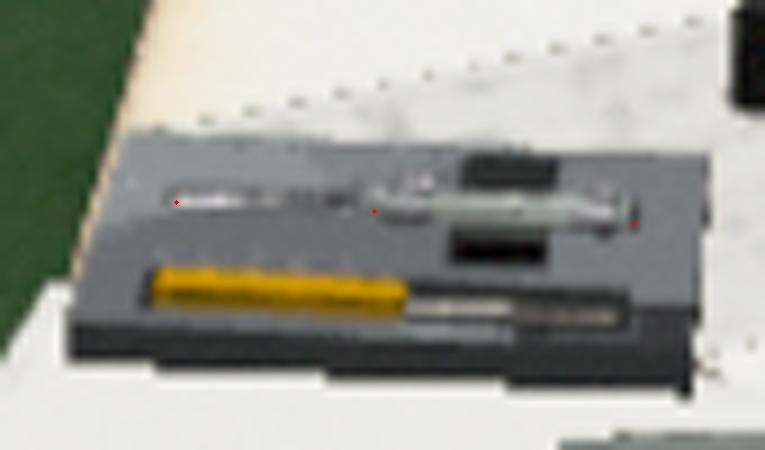

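View pics/v10t.png

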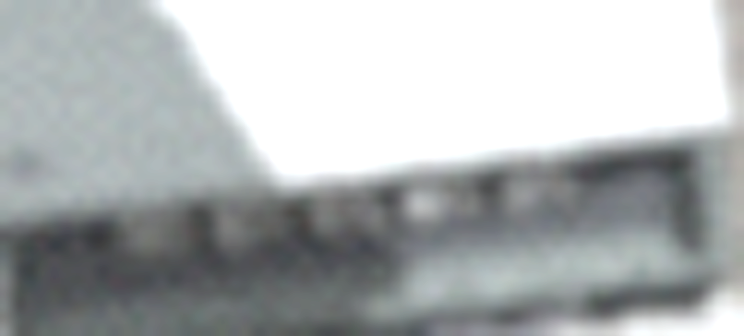

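View pics/v10u.png

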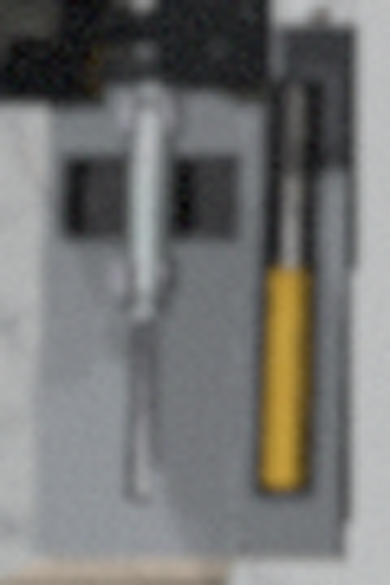

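```bash
python3 -c "
from h import *
for f in ('top0','top10'):
    h=cv2.cvtColor(load(f)['img'],cv2.COLOR_RGB2HSV)[236:272,304:345]; m=(h[...,0]>85)&(h[...,0]<105)&(h[...,1]>70); y,x=np.where(m); print(f,m.sum(),x.mean(),y.mean())
st(); print(workorder.sign_off())"
```

```text
top0 77 22.272727272727273 22.38961038961039
top10 63 21.873015873015873 23.047619047619047
t 29.8 p [0.5261 0.2686 0.2118] xyaw 179.38 z [-1.6e-03  5.0e-04 -1.0e+00] x [-0.9999  0.0109  0.0017] q [-0.778  0.428  0.299  1.907 -0.168  0.831  1.17 ] F [-0.    0.27  0.23] w 0.3009
the job is handed in; nothing more can be done
None
```

The off rocker is flipped, the stylus is seated in its tray recess and released, and I handed the job in at about 29.8 s of the 53 s limit.

- **Rocker:** The off one was at the robot's right-hand end of the row (lowest y). I pressed its upper half with the tip along the panel normal. The force rose to about 2.7 N and then dropped as it snapped over. Afterwards all five rockers looked alike in the top view.
- **Stylus:** I turned it round and pushed it between the clips. It met the recess floor at the height I expected, and I pressed to about 10 N before letting go. Both cameras show it lying straight in its recess with the shaft in the slot.
- **Grasp:** The first two grasps failed. The real fingertips sit about 25 mm behind the reported tool point, so the jaws first shut above the handle and then slid on its upper edges. I found the true height by touching the desk with about 13 N, and the third grasp held.
- **Other items:** Image matching showed the mouse and eraser unmoved. For the micrometer, image matching was inconclusive (0.44 px shift at a low match score). A colour check put its centre within about 0.8 px (roughly 2 mm) of the start. I put that down to the arm's shadow, and the arm never went near it.
- **Camera disagreement:** The tray outline and the visible slot differed by about 2 mm sideways. I went by where the stylus sat relative to the slot in the same pictures, and it went in without noticeable side force.

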